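# Pack the seed box and stagger-stack the seed trays on it

## Robot

A 6-joint arm with a two-finger parallel gripper is mounted at the origin on the work surface. World frame = base frame: x ahead of the robot, y to its left, z up, the work surface at z = 0. Lengths are in m, angles in rad, forces in N, time in s.
With the tool pointing down it reaches from about 0.35 to 0.95 m from the base axis. Payload 17.4 kg.
Tool frame: the origin (TCP) lies at the centre of the arm's flange, where the gripper is bolted on; the fingertips stand 186 mm ahead of it and the grasp point (between the pads) lies 167 mm ahead of it (r.tip_reach is the distance from the TCP to the fingertips, in m); z points along the fingers, y is the line along which they close (so a half turn about z gives the same grasp; the last joint's range is limited). The gripper opens to 93 mm and grips with 3 to 60 N. Pads are 15 mm wide; open, the fingers measure 128 mm over their backs; the gripper's body (75 mm by 188 mm) begins 65 mm behind the grasp point.
Start: joints at [-1.312, 0.116, 1.442, -0, 1.584, -0.038], TCP at [0.197, -0.645, 0.405] pointing down, gripper open.
Joint ranges: [-2.83, 2.83], [-0.83, 2.19], [0.07, 2.5], [-1.14, 4.28], [0.01, 3], [-2.97, 2.97]. Speed limits (rad/s): [1.89, 1.89, 2.22, 3.14, 3.14, 3.14].

## Interface

Orientations are given as a rotation vector (axis times angle).
In Python, from rig import r gives the robot as it stands.
- The arm moves only by the tool play_rows, never from a script. Its argument "deltas" is a list of rows, each an object with "twist": the turn, a rotation vector about the tool's x, y, z in units of 90 degrees (1.0 is 90 degrees), a list of three; "linear": the shift along the tool's x, y, z in units of 20 cm (1.0 is 20 cm), a list of three; "gripper": the gripper's target within -1 to 1 (shut at 1, half-way at 0, fully open at -1). A call has 1 to 10 rows; each row is the pose to reach, as a shift and turn from the pose commanded when the call began, along the tool's axes at that moment; what a row does not reach only later rows make up. A row lasts 1/12 s, in which the tool goes at most 41.7 mm and 7.16 degrees, less where a joint would pass 70% of its speed; a pose out of reach is approached as far as the arm can. A call with a number of a shift or a turn outside -1 to 1 is refused whole. A call with a gripper value outside its range is refused whole. The fingers move at their own pace and stop on an object; the grip force is fixed at half the most. Time passes only in rows, so rows that repeat a pose let the fingers close. It gives the time, the measured TCP pose, the force, the opening and the grip force at its end, in the units of the state.
- r.get_state(): the state, without advancing time (a new reading comes with each control period).
- r.get_image(name): name is "side" or "top" or "wrist"; returns (picture, depth): 480x640x3 uint8, red, green, blue; 480x640 float32, m along the optical axis (not along the pixel's ray), 0 where there is no reading.
- r.calibration(name): a dict with "intrinsics" (3x3 intrinsics, pixels), "k1" (the pictures are not rectified: a ray, as slopes to the right and down, at radius r is drawn at 1 + k1 r^2 times it, then the intrinsics apply), "world_from_camera" (4x4, takes a point from camera to world coordinates). Camera axes: x right, y up, looking along -z (the intrinsics and any distortion apply to the point x, -y, -z); pixel columns grow to the right and rows downward; lengths in m; the calibration is good to about 2 mm. A picture is of the moment at which its call begins: read the wrist's pose just before it. calibration takes no time and is no camera call; for the wrist camera it gives the pose at the moment of the call.
- r.sign_off(): hands the job in; it is judged then, once.
The state is a dict: "clock": time; "qpos": joint angles; "qvel": joint speeds; "tau": joint torques, N m; "tcp_pos": TCP position; "ee_rot": TCP orientation; "wrist_force": force on the tool from outside, world axes, zero at the start; "ft_torque": the same for the moment, N m; "opening": finger opening in m; "grip_force": force on a finger pad.
Only numpy, scipy, OpenCV 4.12 (cv2) and the standard library are available. Lean on these libraries where they do the work, as an engineer would, in place of code of your own. Each camera call takes 0.05 s, during which the arm holds its last target. There are 200 camera calls.

## Task

Pack up after sowing: pull both marker canes out of the teal herb pot and lay them inside the open wooden seed box, then slide the box's lid fully shut by its ridge. After that, stack all the seed trays upright on the shut lid in a staggered pile, lengthwise with the box: the first squarely on the white outline, the second sitting on the lip of the first but stepped 40 mm along the box towards the ridge, the third straight above the first, and so on alternately, in any order of colour, and leave the other things on the ledge where they are.

Things in the scene. Friction and masses are not known exactly. Their poses are not given: they have to be found in the camera images.
- seed_box: fixed light-wood box, 110 mm (own x) by 240 mm (own y) by 58 mm high, walls and floor 6 mm thick, inner space 98 by 228 mm; origin at the centre of its underside, z up. At the start the lid is slid part-way off towards own +y, so the -y part of the box is open from above
- seed_lid (a joint): sliding lid, a plate 8 mm thick as large as the box's top (110 by 240 mm), upper face 66.5 mm above the ledge; value in m: 0 = fully shut, grows as it slides to the box's own +y (0.15 to 0.165 at the start, stop at 0.17). The open length of the box at its -y end is that value less the 6 mm end wall. It slides against about 1.5 N of friction and stays where it is left
- lid_ridge (a point): centre of the top of the dark wooden ridge that stands across the lid, 17 mm from its +y end: 50 mm along x, 12 mm thick along y, 28 mm high above the lid's upper face; axes as the box's; moves with the lid
- stack_home (a point): centre of the white outline on the lid's upper face (outline 70 by 132 mm, long along y), where the underside centre of the first tray belongs; axes as the box's: y along the box towards the ridge, z up; moves with the lid. The ridge is 148 mm from it along +y
- herb_pot: fixed teal glazed pot, 80 mm high, 98 mm across the rim, with a cork block inside, top of the cork 76 mm above the ledge; two upright holes of 14 mm bore, 50 mm deep, at 13 mm either side of the centre along own y, hold the canes; origin at the centre of its underside
- cane1: loose round wooden marker cane, 12 mm diameter, 140 mm long, 20 g, standing in the herb pot; origin at its middle, z along it towards its coloured end (up at the start); while it stands, its lower end is 26 mm and its top 166 mm above the ledge. Coloured end: red
- cane2: loose round wooden marker cane, 12 mm diameter, 140 mm long, 20 g, standing in the herb pot; origin at its middle, z along it towards its coloured end (up at the start); while it stands, its lower end is 26 mm and its top 166 mm above the ledge. Coloured end: yellow
- tray1: loose plastic seed tray, open-topped, 62 mm (own x) by 120 mm (own y, long) by 34 mm high, three cells, 120 g, with a flat lip 11 mm broad all round the top; origin at the centre of its flat underside, z up. Graspable across its 62 mm width, at the middle of its long sides. Perhaps absent. Colour: green
- tray2: loose plastic seed tray, open-topped, 62 mm (own x) by 120 mm (own y, long) by 34 mm high, three cells, 120 g, with a flat lip 11 mm broad all round the top; origin at the centre of its flat underside, z up. Graspable across its 62 mm width, at the middle of its long sides. Perhaps absent. Colour: orange-brown
- tray3: loose plastic seed tray, open-topped, 62 mm (own x) by 120 mm (own y, long) by 34 mm high, three cells, 120 g, with a flat lip 11 mm broad all round the top; origin at the centre of its flat underside, z up. Graspable across its 62 mm width, at the middle of its long sides. Perhaps absent. Colour: grey
- tray4: loose plastic seed tray, open-topped, 62 mm (own x) by 120 mm (own y, long) by 34 mm high, three cells, 120 g, with a flat lip 11 mm broad all round the top; origin at the centre of its flat underside, z up. Graspable across its 62 mm width, at the middle of its long sides. Perhaps absent. Colour: yellow; it may get knocked aside during the work
- tray5: loose plastic seed tray, open-topped, 62 mm (own x) by 120 mm (own y, long) by 34 mm high, three cells, 120 g, with a flat lip 11 mm broad all round the top; origin at the centre of its flat underside, z up. Graspable across its 62 mm width, at the middle of its long sides. Perhaps absent. Colour: purple; it may get knocked aside during the work
- clay_pot: small terracotta pot, 68 mm across, 58 mm high, loose, beside the trays, to be left alone; origin at the centre of its underside
- seed_jar: closed glass jar, 60 mm across, 75 mm high, loose, to be left alone; origin under its centre
There are look-alikes about, which are no part of the job. What is shaped like the tray4 but blue is not meant.

How it is judged:
By the outcome, as a careful person would: the job done as asked, in the order asked, and still so for the second after the job is handed in, with the robot touching nothing.
Of tray1, tray2, tray3, tray4, tray5 only 3 to 5 are there at a start; the rules pass over those that are not, and their reading is None.
At some moment in a run one of tray4, tray5 may be knocked a few centimetres aside while the robot is not near it.
It also fails if it takes over 210 s, if anything falls off the work surface, if the arm or the gripper's body presses on something with over 40 N, if the wrist force passes 120 N, or if a joint passes its speed limit or range.

## Working session

There is one attempt and no reset: what is moved stays moved. The work goes in short steps, Python scripts to look and compute and a tool call to move; the robot and the scene stay as the last step left them, time stands still between calls to the robot, and variables do not carry over. Pictures are saved under pics/ and viewed, at most 14 in all, crops included, and the job is handed in when it is done.

Besides the shell and the picture viewer there is one more tool, called by a JSON object that holds its "method" and its "body". play_rows: Moves the arm, as the interface text tells. Its arguments: {"type":"object","properties":{"deltas":{"type":"array"}},"required":["deltas"]}

```bash
ls; mkdir -p pics; python3 - <<'E'
from rig import r
import cv2
s=r.get_state();print(s)
for n in("top","side"):
    p,d=r.get_image(n);cv2.imwrite(f"pics/{n}0.png",p[:,:,::-1]);import numpy as np;np.save(f"{n}0.npy",d);print(n,r.calibration(n))
E
```

```text
pics
{'clock': 0.0, 'qpos': array([-1.31180019e+00,  1.16454471e-01,  1.44228246e+00, -1.64418708e-05,
        1.58397164e+00, -3.77690235e-02]), 'qvel': array([ 0.00038933, -0.00033615,  0.00020377, -0.00123541,  0.00013823,
        0.0008543 ]), 'tau': array([-8.63705300e-04, -7.21267104e+01, -6.22611451e+01,  7.78879831e-02,
        2.38372141e-02, -1.15508874e-04]), 'tcp_pos': array([ 0.19739918, -0.64549277,  0.40401563]), 'ee_rot': array([-3.10597615e+00, -4.64284891e-01,  2.19086403e-04]), 'wrist_force': array([-0.2998656 , -1.08726638,  0.40284663]), 'ft_torque': array([ 0.01609296, -0.01957246, -0.01104523]), 'grip_force': 0.0, 'opening': 0.09313134670263691}
top {'intrinsics': array([[543.05408597,   0.        , 319.71030948],
       [  0.        , 543.05408597, 240.1755515 ],
       [  0.        ,   0.        ,   1.        ]]), 'k1': -0.05200888686843608, 'world_from_camera': array([[-0.02940616,  0.98876808, -0.14653653,  0.28671782],
       [-0.99933791, -0.03222399, -0.01689246, -0.02158154],
       [-0.02142471,  0.14594276,  0.98906102,  1.27229223],
       [ 0.        ,  0.        ,  0.        ,  1.        ]])}
side {'intrinsics': array([[477.93596536,   0.        , 315.28030122],
       [  0.        , 477.93596536, 239.82520144],
       [  0.        ,   0.        ,   1.        ]]), 'k1': -0.1311093286242506, 'world_from_camera': array([[-0.94163335,  0.18464401, -0.28148398,  0.09352412],
       [-0.33628607, -0.55427805,  0.76137213,  0.97916949],
       [-0.01543759,  0.81159253,  0.5840199 ,  0.82658322],
       [ 0.        ,  0.        ,  0.        ,  1.        ]])}
```

View pics/top0.png

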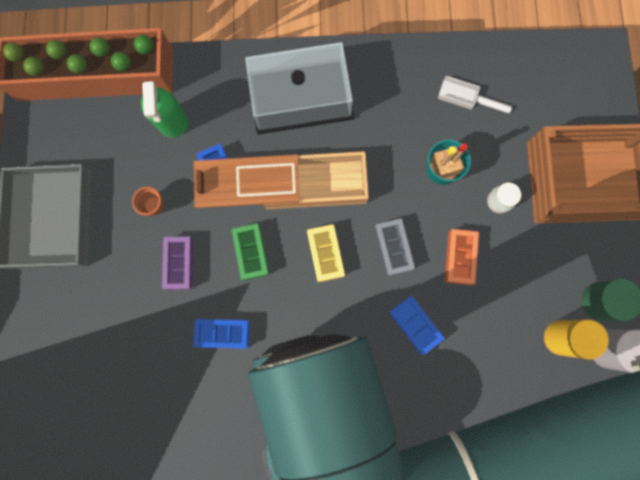

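View pics/side0.png

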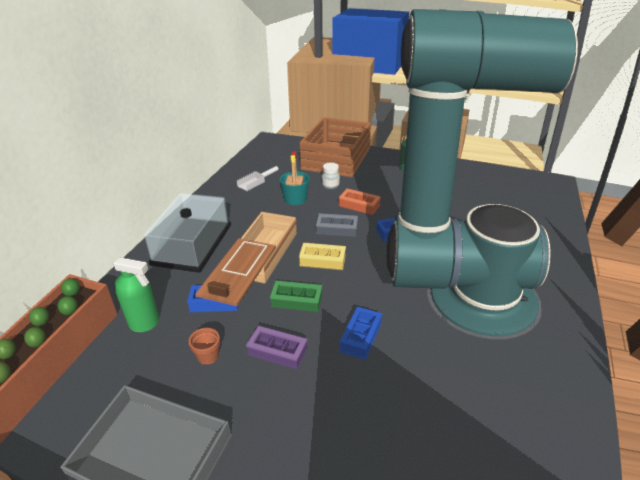

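Top view: five wanted trays are present: purple (176,263), green (250,251), yellow (326,253), grey (395,246) and orange (462,256). The blue ones at (222,334), (417,326) and (212,152) are look-alikes. The box is at (280,180) with the ridge at its left end, the herb pot is at (449,161), and the jar and clay pot are set aside. I'll check an enlarged crop and measure.

```bash
cat > h.py <<'E'
import numpy as np, cv2
from rig import r
from scipy.spatial.transform import Rotation as R
def grab(n):
    c=r.calibration(n); p,d=r.get_image(n); return p,d,c
def rays(c,uv):
    k=np.array([c['k1'],0,0,0,0.])
    q=cv2.undistortPoints(np.asarray(uv,float).reshape(-1,1,2),c['intrinsics'],k).reshape(-1,2)
    return np.c_[q[:,0],-q[:,1],-np.ones(len(q))]
def cloud(d,c):
    h,w=d.shape; u,v=np.meshgrid(np.arange(w),np.arange(h))
    P=rays(c,np.c_[u.ravel(),v.ravel()])*d.reshape(-1,1); T=c['world_from_camera']
    return (P@T[:3,:3].T+T[:3,3]).reshape(h,w,3)
def at_z(c,uv,z):
    T=c['world_from_camera']; D=rays(c,uv)@T[:3,:3].T; o=T[:3,3]
    return o+D*((z-o[2])/D[:,2])[:,None]
def proj(c,P):
    T=np.linalg.inv(c['world_from_camera']);Q=np.atleast_2d(P)@T[:3,:3].T+T[:3,3]
    x=Q[:,:2]/-Q[:,2:]*[1,-1];x=x*(1+c['k1']*(x**2).sum(1))[:,None]
    K=c['intrinsics'];return x*[K[0,0],K[1,1]]+K[:2,2]
def crop(p,u0,v0,u1,v1,s,name):
    cv2.imwrite(name,cv2.resize(p[v0:v1,u0:u1,::-1],None,fx=s,fy=s,interpolation=cv2.INTER_CUBIC))
def rel(target,yaw=None):
    "world target TCP -> shift in tool axes (units of 20cm)"
    s=r.get_state(); M=R.from_rotvec(s['ee_rot']).as_matrix()
    return M.T@(np.asarray(target)-s['tcp_pos'])/0.2
HUE={'green':(50,75),'orange':(5,14),'yellow':(20,32),'purple':(125,150)}
E
python3 - <<'E'
from h import *
p,d,c=grab('top'); W=cloud(d,c)
crop(p,180,120,520,300,2.3,'pics/c1.png')
hsv=cv2.cvtColor(p,cv2.COLOR_RGB2HSV)
print('table z',[W[v,u,2].round(4) for u,v in[(350,215),(150,320),(420,190)]])
for n,(u,v) in dict(purple=(176,263),green=(250,251),yellow=(326,253),grey=(395,246),orange=(462,256)).items():
    m=np.zeros(d.shape,bool); m[v-38:v+38,u-32:u+32]=1
    m&=W[:,:,2]>.022
    P=W[m]; 
    rc=cv2.minAreaRect(P[:,:2].astype(np.float32)*1000); print(n,m.sum(),np.round(rc[0],1),np.round(rc[1],1),round(rc[2],1),np.percentile(P[:,2],[50,95]).round(4))
E
```

```text
table z [np.float64(-0.0038), np.float64(0.0028), np.float64(-0.0009)]
purple 813 [393.9 169.8] [419.6 127.8] 77.7 [0.034 0.039]
green 795 [379.8 112.1] [308.1 105.6] 36.2 [0.0343 0.0391]
yellow 775 [395.1 -20. ] [213.9  61.8] 10.3 [0.0344 0.0396]
grey 800 [ 384.  -138.4] [121.7 278.6] 63.4 [0.0343 0.0396]
orange 830 [ 391.8 -190.7] [130.7 376. ] 12.7 [0.0341 0.0392]
```

View pics/c1.png

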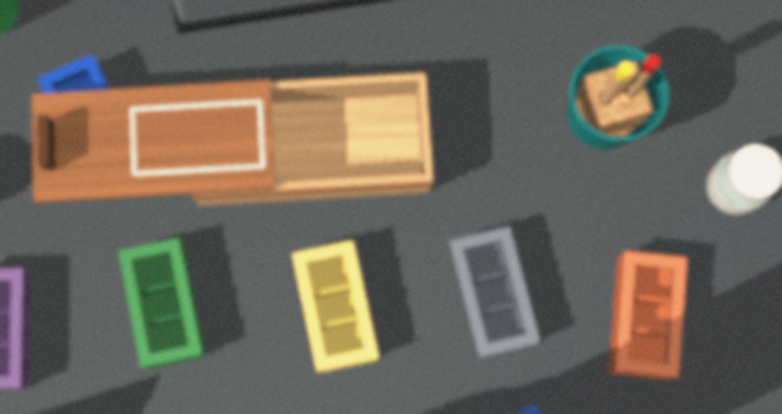

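Crop: the white outline's outer corners are at crop (130,106), (264,98), (266,169), (133,176). The lid corners are (32,95), (272,81), (274,190), (35,201), and the box's open end is (428,72) to (434,187). The yellow cane tip is at (627,69) and the red at (652,62). No wanted tray is blue. Next step is the geometry.

```bash
python3 - <<'E'
from h import *
p,d,c=grab('top'); d=cv2.medianBlur(d,5); W=cloud(d,c)
f=lambda L:np.array(L)/2.3+[180,120]-.3
pr=lambda n,L,z:print(n,(at_z(c,f(L),z)*1000)[:,:2].round(1).tolist())
pr('outline',[(130,106),(264,98),(266,169),(133,176)],.0665)
pr('lid',[(32,95),(272,81),(274,190),(35,201)],.0665)
pr('boxend',[(428,72),(434,187)],.058)
pr('canes y,r',[(627,69),(652,62)],.166)
pr('pot rim l,r,t,b',[(569,97),(668,95),(617,46),(621,146)],.08)
hsv=cv2.cvtColor(p,cv2.COLOR_RGB2HSV)
for n,(u,v) in dict(purple=(176,263),green=(250,251),yellow=(326,253),grey=(395,246),orange=(462,256)).items():
    m=np.zeros(d.shape,np.uint8); m[v-36:v+36,u-28:u+28]=1
    m&=(W[:,:,2]>.024).astype(np.uint8); m=cv2.morphologyEx(m,cv2.MORPH_OPEN,np.ones((3,3)))
    _,l,s,ce=cv2.connectedComponentsWithStats(m); k=1+s[1:,4].argmax()
    vv,uu=np.nonzero(l==k); P=at_z(c,np.c_[uu,vv],.034)[:,:2]
    rc=cv2.minAreaRect(P.astype(np.float32)*1000); print(n,len(vv),np.round(rc[0],1),np.round(rc[1],1),round(rc[2],1))
E
```

```text
outline [[644.8, 186.2], [648.1, 51.7], [575.3, 51.3], [572.9, 183.6]]
lid [[660.1, 285.5], [665.4, 43.3], [553.8, 43.9], [551.0, 281.7]]
boxend [[671.9, -113.7], [553.3, -114.6]]
canes y,r [[634.4, -288.1], [640.3, -311.5]]
pot rim l,r,t,b [[634.7, -249.7], [633.6, -347.4], [685.4, -300.5], [583.5, -297.6]]
purple 747 [429.2 333.2] [ 64.5 119.3] 89.2
green 733 [449.5 163.8] [120.7  62.7] 10.4
yellow 708 [440.6 -11.6] [120.9  62.2] 10.3
grey 734 [ 449.7 -171.7] [120.4  63.4] 11.8
orange 758 [ 421.6 -326.8] [ 63.9 121.2] 81.9
```

```bash
cat > plan.py <<'E'
from h import *
GP=.167
def pose(p,az,b=0):
    "grasp point p (mm), azimuth of tool y (deg), tilt b about tool y -> TCP pos(m), R"
    a=np.radians(az); y=np.array([np.cos(a),np.sin(a),0]); z=np.array([0,0,-1.]); x=np.cross(y,z)
    M=np.c_[x,y,z]@R.from_rotvec([0,np.radians(b),0]).as_matrix()
    return np.array(p)/1000-GP*M[:,2],M
def plan(wps,start=None):
    "prints each waypoint relative to the previous (start of a call)"
    s=r.get_state(); t,M=(s['tcp_pos'],R.from_rotvec(s['ee_rot']).as_matrix()) if start is None else pose(*start)
    for w in wps:
        t2,M2=pose(*w); l=M.T@(t2-t)/.2; tw=R.from_matrix(M.T@M2).as_rotvec()/(np.pi/2)
        n=max(np.linalg.norm(t2-t)/.0417,np.degrees(np.linalg.norm(tw)*np.pi/2)/7.16)
        print(w,'lin',l.round(3).tolist(),'tw',tw.round(3).tolist(),'rows %.1f'%n); t,M=t2,M2
def now():
    s=r.get_state();M=R.from_rotvec(s['ee_rot']).as_matrix();g=s['tcp_pos']+GP*M[:,2]
    print('t',round(s['clock'],1),'gp',(g*1000).round(1),'az',np.degrees(np.arctan2(M[1,1],M[0,1])).round(2),'z',M[:,2].round(3),'q',s['qpos'].round(2),'F',s['wrist_force'].round(1),'op',round(s['opening']*1000,1),'grip',round(s['grip_force'],1))
E
python3 -c "
from plan import *
now()
plan([((350,-600,260),-40,0),((500,-450,260),1,0),((600,-300,290),1,-25),((634,-215,185),1,-50),((634,-288,125),1,-50)])"
```

```text
t 0.2 gp [ 197.4 -645.4  237.3] az -73.0 z [-0.     0.001 -1.   ] q [-1.31  0.12  1.44 -0.    1.58 -0.04] F [ 0.4 -0.5 -0.1] op 92.9 grip 0.0
((350, -600, 260), -40, 0) lin [0.796, 0.006, -0.113] tw [-0.0, -0.0, -0.367] rows 4.6
((500, -450, 260), 1, 0) lin [1.057, 0.092, 0.0] tw [0.0, 0.0, -0.456] rows 5.7
((600, -300, 290), 1, -25) lin [1.094, 0.513, -0.072] tw [-0.0, -0.278, 0.0] rows 5.8
((634, -215, 185), 1, -50) lin [0.957, 0.177, 0.376] tw [-0.0, -0.278, -0.0] rows 5.0
((634, -288, 125), 1, -50) lin [-0.005, -0.006, 0.472] tw [0.0, 0.0, 0.0] rows 2.3
```

{"method": "play_rows", "body": {"deltas": [{"twist":[0,0,-0.37],"linear":[0.8,0,-0.12],"gripper":-1},{"twist":[0,0,-0.37],"linear":[0.8,0,-0.12],"gripper":-1},{"twist":[0,0,-0.37],"linear":[0.8,0,-0.12],"gripper":-1},{"twist":[0,0,-0.37],"linear":[0.8,0,-0.12],"gripper":-1},{"twist":[0,0,-0.37],"linear":[0.8,0,-0.12],"gripper":-1},{"twist":[0,0,-0.37],"linear":[0.8,0,-0.12],"gripper":-1}]}}

```text
clock: 0.7
tcp_pos: [0.3522, -0.5979, 0.4287]
ee_rot: [-2.839, -1.345, 0.0]
wrist_force: [-0.3, 0.4, 0.1]
opening: 0.0929
grip_force: 0.0
```

{"method": "play_rows", "body": {"deltas": [{"twist":[0,0,-0.456],"linear":[1,0.1,0],"gripper":-1},{"twist":[0,0,-0.456],"linear":[1,0.1,0],"gripper":-1},{"twist":[0,0,-0.456],"linear":[1,0.1,0],"gripper":-1},{"twist":[0,0,-0.456],"linear":[1,0.1,0],"gripper":-1},{"twist":[0,0,-0.456],"linear":[1,0.1,0],"gripper":-1},{"twist":[0,0,-0.456],"linear":[1,0.1,0],"gripper":-1},{"twist":[0,0,-0.456],"linear":[1,0.1,0],"gripper":-1}]}}

```text
clock: 1.28
tcp_pos: [0.4939, -0.4569, 0.4285]
ee_rot: [-2.192, -2.25, 0.0]
wrist_force: [-0.2, -0.5, -0.2]
opening: 0.0929
grip_force: 0.0
```

```bash
python3 -c "
from plan import *
now()
plan([((560,-310,270),1,0),((634,-215,185),1,-50),((634,-288,125),1,-50)])"
```

```text
t 1.3 gp [ 493.9 -456.8  261.5] az 1.52 z [-0.  0. -1.] q [-0.78  0.11  1.41 -0.    1.62 -0.81] F [-0.2 -0.5 -0.2] op 92.9 grip 0.0
((560, -310, 270), 1, 0) lin [0.725, 0.35, -0.043] tw [-0.0, -0.0, 0.006] rows 3.9
((634, -215, 185), 1, -50) lin [1.108, 0.378, 0.723] tw [-0.0, -0.556, -0.0] rows 7.0
((634, -288, 125), 1, -50) lin [-0.005, -0.006, 0.472] tw [0.0, 0.0, 0.0] rows 2.3
```

{"method": "play_rows", "body": {"deltas": [{"twist":[0,0,0.006],"linear":[0.9,0.5,-0.04],"gripper":-1},{"twist":[0,0,0.006],"linear":[0.9,0.5,-0.04],"gripper":-1},{"twist":[0,0,0.006],"linear":[0.9,0.5,-0.04],"gripper":-1},{"twist":[0,0,0.006],"linear":[0.9,0.5,-0.04],"gripper":-1},{"twist":[0,0,0.006],"linear":[0.9,0.5,-0.04],"gripper":-1},{"twist":[0,-0.2,0.006],"linear":[0.9,0.5,-0.04],"gripper":-1},{"twist":[0,-0.2,0.006],"linear":[0.9,0.5,-0.04],"gripper":-1},{"twist":[0,-0.2,0.006],"linear":[0.9,0.5,-0.04],"gripper":-1}]}}

```text
clock: 1.95
tcp_pos: [0.5888, -0.2761, 0.4368]
ee_rot: [2.038, 2.053, -0.327]
wrist_force: [-0.5, 0.3, 0.2]
opening: 0.093
grip_force: 0.0
```

```bash
python3 -c "
from plan import *
now()
plan([((634,-205,195),1,-50),((634,-288,125),1,-50)])"
```

```text
t 1.9 gp [ 589.7 -328.8  278.4] az 0.47 z [ 0.006 -0.316 -0.949] q [-0.43  0.02  1.5  -0.29  1.48 -0.43] F [-0.5  0.3  0.2] op 93.0 grip 0.0
((634, -205, 195), 1, -50) lin [1.155, 0.221, 0.325] tw [-0.002, -0.351, -0.006] rows 5.9
((634, -288, 125), 1, -50) lin [0.001, -0.007, 0.543] tw [0.0, 0.0, 0.0] rows 2.6
```

{"method": "play_rows", "body": {"deltas": [{"twist":[0,-0.35,-0.006],"linear":[1,0.22,0.2],"gripper":-1},{"twist":[0,-0.35,-0.006],"linear":[1,0.22,0.2],"gripper":-1},{"twist":[0,-0.35,-0.006],"linear":[1,0.22,0.2],"gripper":-1},{"twist":[0,-0.35,-0.006],"linear":[1,0.22,0.2],"gripper":-1},{"twist":[0,-0.35,-0.006],"linear":[1,0.22,0.2],"gripper":-1},{"twist":[0,-0.35,-0.006],"linear":[1,0.22,0.2],"gripper":-1},{"twist":[0,-0.35,-0.006],"linear":[1,0.22,0.2],"gripper":-1},{"twist":[0,-0.35,-0.006],"linear":[1,0.22,0.2],"gripper":-1}]}}

```text
clock: 2.62
tcp_pos: [0.6308, -0.0982, 0.3373]
ee_rot: [1.69, 1.723, -0.78]
wrist_force: [0.0, 0.2, -0.5]
opening: 0.0929
grip_force: 0.0
```

```bash
python3 -c "
from plan import *
now()
plan([((634,-210,190),1,-50),((634,-288,125),1,-50)])
p,d,c=grab('wrist');cv2.imwrite('pics/w1.png',p[:,:,::-1])
print(proj(c,[[.6344,-.2881,.166],[.6403,-.3115,.166],[.6344,-.2881,.08]]))"
```

```text
t 2.6 gp [ 633.  -225.1  228.8] az 1.06 z [ 0.013 -0.76  -0.65 ] q [-0.06  0.07  1.67 -0.88  1.41  0.08] F [ 0.   0.2 -0.5] op 92.9 grip 0.0
((634, -210, 190), 1, -50) lin [0.204, 0.007, 0.069] tw [-0.0, -0.006, 0.001] rows 1.0
((634, -288, 125), 1, -50) lin [-0.002, -0.007, 0.508] tw [0.0, 0.0, 0.0] rows 2.4
[[323.1281125  242.70517037]
 [330.0966667  254.69811541]
 [323.04076507 144.85233578]]
```

View pics/w1.png

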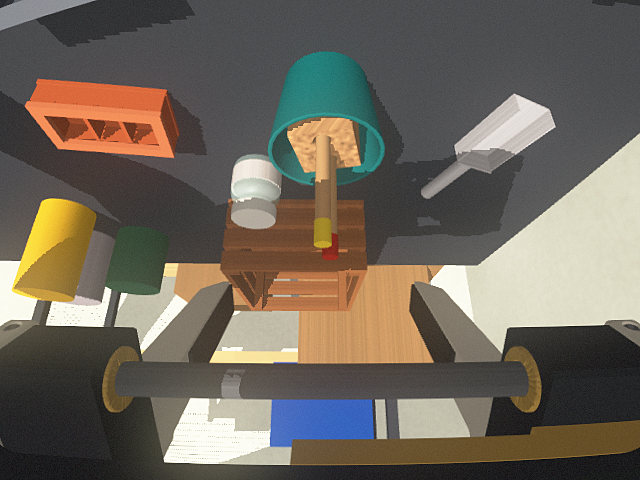

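Wrist view: the yellow cane tip is at (323,240), 3 px from the prediction. The red one is behind it at (330,247). Grasping yellow.

{"method": "play_rows", "body": {"deltas": [{"twist":[0,0,0],"linear":[0.2,0.007,0.07],"gripper":-1},{"twist":[0,0,0],"linear":[0.2,0.007,0.07],"gripper":-1},{"twist":[0,0,0],"linear":[0.2,0,0.25],"gripper":-1},{"twist":[0,0,0],"linear":[0.2,0,0.42],"gripper":-1},{"twist":[0,0,0],"linear":[0.2,0,0.575],"gripper":-1},{"twist":[0,0,0],"linear":[0.2,0,0.575],"gripper":-1},{"twist":[0,0,0],"linear":[0.2,0,0.575],"gripper":1},{"twist":[0,0,0],"linear":[0.2,0,0.575],"gripper":1},{"twist":[0,0,0],"linear":[0.2,0,0.575],"gripper":1},{"twist":[0,0,0],"linear":[0.2,0,0.575],"gripper":1}]}}

```text
clock: 3.5
tcp_pos: [0.6321, -0.158, 0.2335]
ee_rot: [1.686, 1.725, -0.779]
wrist_force: [0.5, -0.7, -0.2]
opening: 0.0707
grip_force: 0.0
```

{"method": "play_rows", "body": {"deltas": [{"twist":[0,0,0],"linear":[0,0,0],"gripper":1},{"twist":[0,0,0],"linear":[0,0,0],"gripper":1},{"twist":[0,0,0],"linear":[0,0,0],"gripper":1},{"twist":[0,0,0],"linear":[0,0,0],"gripper":1},{"twist":[0,0,0],"linear":[0,0,0],"gripper":1}]}}

```text
clock: 3.92
tcp_pos: [0.6319, -0.1581, 0.2319]
ee_rot: [1.686, 1.726, -0.781]
wrist_force: [0.6, 0.0, 0.3]
opening: 0.0378
grip_force: 0.0
```

```bash
python3 -c "
from plan import *
now()
plan([((634,-287,260),1,-50),((620,-170,260),1,-20),((596,-58,200),1,30),((594,-58,35),1,30)])"
```

```text
t 3.9 gp [ 634.3 -285.1  123.4] az 1.27 z [ 0.014 -0.76  -0.649] q [-0.15  0.17  1.74 -0.92  1.23  0.16] F [0.6 0.  0.3] op 37.8 grip 0.0
((634, -287, 260), 1, -50) lin [-0.518, -0.003, -0.436] tw [0.001, -0.006, 0.004] rows 3.2
((620, -170, 260), 1, -20) lin [-0.041, -0.06, -0.337] tw [0.0, 0.333, 0.0] rows 4.2
((596, -58, 200), 1, 30) lin [-0.009, -0.11, 0.388] tw [0.0, 0.556, -0.0] rows 7.0
((594, -58, 35), 1, 30) lin [-0.412, -0.01, 0.715] tw [0.0, 0.0, 0.0] rows 4.0
```

{"method": "play_rows", "body": {"deltas": [{"twist":[0,0,0],"linear":[0,0,0],"gripper":1},{"twist":[0,0,0],"linear":[0,0,0],"gripper":1},{"twist":[0,0,0],"linear":[0,0,0],"gripper":1},{"twist":[0,0,0],"linear":[0,0,0],"gripper":1},{"twist":[0,0,0],"linear":[0,0,0],"gripper":1},{"twist":[0,0,0],"linear":[0,0,0],"gripper":1},{"twist":[0,0,0],"linear":[0,0,0],"gripper":1}]}}

```text
clock: 4.5
tcp_pos: [0.6319, -0.1583, 0.2318]
ee_rot: [1.686, 1.726, -0.781]
wrist_force: [0.9, 0.2, 0.0]
opening: 0.0113
grip_force: 30.0
```

{"method": "play_rows", "body": {"deltas": [{"twist":[0,0,0],"linear":[-0.1,0,-0.085],"gripper":1},{"twist":[0,0,0],"linear":[-0.2,0,-0.17],"gripper":1},{"twist":[0,0,0],"linear":[-0.3,0,-0.256],"gripper":1},{"twist":[0,0,0],"linear":[-0.4,0,-0.342],"gripper":1},{"twist":[0,0,0],"linear":[-0.52,0,-0.444],"gripper":1},{"twist":[0,0,0],"linear":[-0.52,0,-0.444],"gripper":1}]}}

```text
clock: 5.0
tcp_pos: [0.6326, -0.1584, 0.3757]
ee_rot: [1.685, 1.72, -0.775]
wrist_force: [-0.1, 0.2, 0.7]
opening: 0.0112
grip_force: 30.0
```

```bash
python3 -c "
from plan import *
now()
plan([((620,-170,260),1,-20),((596,-58,200),1,30),((594,-58,35),1,30)])"
```

```text
t 5.0 gp [ 635.8 -285.6  267.5] az 1.27 z [ 0.019 -0.762 -0.648] q [-0.15  0.05  1.62 -0.87  1.37 -0.03] F [-0.1  0.2  0.7] op 11.2 grip 30.0
((620, -170, 260), 1, -20) lin [-0.009, -0.062, -0.308] tw [0.004, 0.329, 0.001] rows 4.1
((596, -58, 200), 1, 30) lin [-0.009, -0.11, 0.388] tw [0.0, 0.556, -0.0] rows 7.0
((594, -58, 35), 1, 30) lin [-0.412, -0.01, 0.715] tw [0.0, 0.0, 0.0] rows 4.0
```

Gripped (11 mm, 30 N). Bringing it over the box while turning it.

{"method": "play_rows", "body": {"deltas": [{"twist":[0.004,0.33,0],"linear":[0,-0.06,-0.31],"gripper":1},{"twist":[0.004,0.33,0],"linear":[0,-0.06,-0.31],"gripper":1},{"twist":[0.004,0.33,0],"linear":[0,-0.06,-0.31],"gripper":1},{"twist":[0.004,0.33,0],"linear":[0,-0.06,-0.31],"gripper":1},{"twist":[0.004,0.33,0],"linear":[0,-0.06,-0.31],"gripper":1},{"twist":[0.004,0.33,0],"linear":[0,-0.06,-0.31],"gripper":1}]}}

```text
clock: 5.5
tcp_pos: [0.6194, -0.112, 0.4089]
ee_rot: [2.015, 2.054, -0.363]
wrist_force: [0.7, -0.1, -0.0]
opening: 0.0112
grip_force: 30.0
```

{"method": "play_rows", "body": {"deltas": [{"twist":[0,0.556,0],"linear":[0,-0.11,0.39],"gripper":1},{"twist":[0,0.556,0],"linear":[0,-0.11,0.39],"gripper":1},{"twist":[0,0.556,0],"linear":[0,-0.11,0.39],"gripper":1},{"twist":[0,0.556,0],"linear":[0,-0.11,0.39],"gripper":1},{"twist":[0,0.556,0],"linear":[0,-0.11,0.39],"gripper":1},{"twist":[0,0.556,0],"linear":[0,-0.11,0.39],"gripper":1},{"twist":[0,0.556,0],"linear":[0,-0.11,0.39],"gripper":1},{"twist":[0,0.556,0],"linear":[0,-0.11,0.39],"gripper":1},{"twist":[0,0.556,0],"linear":[0,-0.11,0.39],"gripper":1},{"twist":[0,0.556,0],"linear":[0,-0.11,0.39],"gripper":1}]}}

```text
clock: 6.33
tcp_pos: [0.5973, -0.1383, 0.3352]
ee_rot: [-1.908, -1.938, -0.499]
wrist_force: [0.4, -0.1, -0.7]
opening: 0.0111
grip_force: 30.0
```

```bash
python3 -c "
from plan import *
now()
plan([((594,-58,130),1,30),((594,-58,36),1,30)])
p,d,c=grab('wrist');cv2.imwrite('pics/w2.png',p[:,:,::-1])
"
```

```text
t 6.3 gp [594.3 -55.1 190.4] az 1.05 z [-0.018  0.498 -0.867] q [-0.36  0.06  1.64  0.48  1.65 -0.38] F [ 0.4 -0.1 -0.7] op 11.1 grip 30.0
((594, -58, 130), 1, 30) lin [-0.165, -0.006, 0.255] tw [-0.006, 0.001, -0.003] rows 1.5
((594, -58, 36), 1, 30) lin [-0.235, 0.0, 0.407] tw [0.0, 0.0, 0.0] rows 2.3
```

View pics/w2.png

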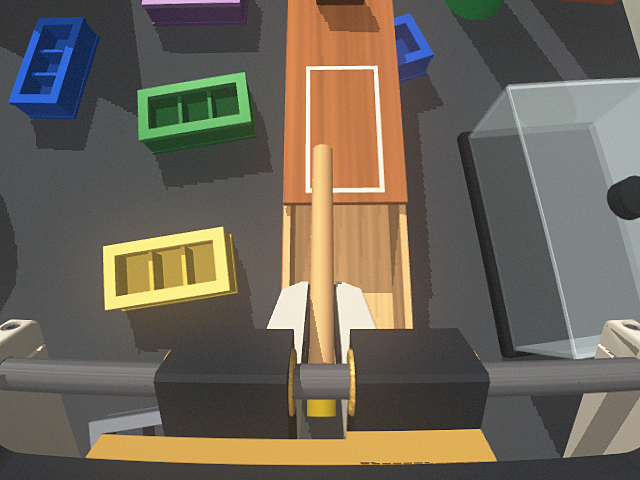

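Wrist view: the cane (322,150 to 320,410) lies along the box above the opening (its lid edge at row 203). Lowering it straight down and releasing with a small opening.

{"method": "play_rows", "body": {"deltas": [{"twist":[0,0,0],"linear":[-0.08,0,0.13],"gripper":1},{"twist":[0,0,0],"linear":[-0.165,0,0.255],"gripper":1},{"twist":[0,0,0],"linear":[-0.24,0,0.39],"gripper":1},{"twist":[0,0,0],"linear":[-0.32,0,0.53],"gripper":1},{"twist":[0,0,0],"linear":[-0.4,0,0.66],"gripper":1},{"twist":[0,0,0],"linear":[-0.4,0,0.66],"gripper":1},{"twist":[0,0,0],"linear":[-0.4,0,0.66],"gripper":1}]}}

```text
clock: 6.97
tcp_pos: [0.5959, -0.1406, 0.181]
ee_rot: [-1.903, -1.935, -0.501]
wrist_force: [-0.5, 0.2, 0.9]
opening: 0.0115
grip_force: 30.0
```

```bash
python3 -c "
from plan import *
now()
plan([((596,-58,36),1,30)])
p,d,c=grab('side');crop(p,180,180,330,330,4,'pics/s1.png')
"
```

```text
t 7.0 gp [592.6 -56.7  36.6] az 1.11 z [-0.019  0.502 -0.864] q [-0.36  0.19  1.77  0.49  1.43 -0.51] F [-0.5  0.2  0.9] op 11.5 grip 30.0
((596, -58, 36), 1, 30) lin [-0.005, 0.008, -0.001] tw [-0.007, -0.002, -0.003] rows 0.1
```

View pics/s1.png

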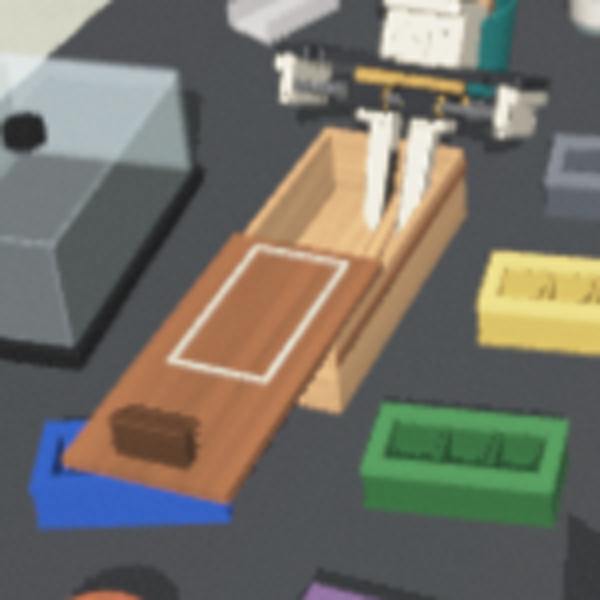

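Side crop: the fingers (395,170) are inside the open box and the cane's lower end is under the lid edge. Releasing and retreating.

{"method": "play_rows", "body": {"deltas": [{"twist":[0,0,0],"linear":[0,0,0],"gripper":0.55},{"twist":[0,0,0],"linear":[0,0,0],"gripper":0.55},{"twist":[0,0,0],"linear":[0,0,0],"gripper":0.55},{"twist":[0,0,0],"linear":[0,0,0],"gripper":0.55},{"twist":[0,0,0],"linear":[0.08,0,-0.13],"gripper":0.55},{"twist":[0,0,0],"linear":[0.165,0,-0.26],"gripper":0.55},{"twist":[0,0,0],"linear":[0.24,0,-0.39],"gripper":0.55},{"twist":[0,0,0],"linear":[0.32,0,-0.53],"gripper":0.55},{"twist":[0,0,0],"linear":[0.4,0,-0.66],"gripper":0.55}]}}

```text
clock: 7.77
tcp_pos: [0.5971, -0.1383, 0.338]
ee_rot: [-1.904, -1.935, -0.506]
wrist_force: [0.6, -0.0, -0.4]
opening: 0.0209
grip_force: 0.0
```

```bash
python3 -c "
from plan import *
now()
plan([((610,-120,240),1,-10),((640,-235,195),1,-50),((640,-311,125),1,-50)])
p,d,c=grab('wrist');cv2.imwrite('pics/w3.png',p[:,:,::-1])
"
```

```text
t 7.8 gp [594.4 -54.3 193.7] az 1.05 z [-0.016  0.503 -0.864] q [-0.36  0.05  1.64  0.49  1.65 -0.38] F [ 0.6 -0.  -0.4] op 20.9 grip 0.0
((610, -120, 240), 1, -10) lin [0.371, 0.064, -0.169] tw [-0.005, -0.447, -0.0] rows 5.6
((640, -235, 195), 1, -50) lin [0.007, 0.14, 0.517] tw [-0.0, -0.444, -0.0] rows 5.6
((640, -311, 125), 1, -50) lin [0.024, -0.007, 0.516] tw [0.0, 0.0, 0.0] rows 2.5
```

View pics/w3.png

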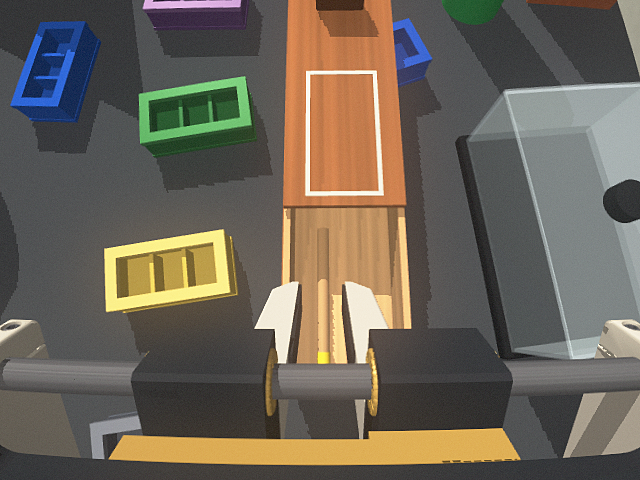

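The yellow cane lies flat in the box (323,230 to 323,360). Now the red one.

{"method": "play_rows", "body": {"deltas": [{"twist":[0,-0.447,0],"linear":[0.37,0.064,-0.17],"gripper":0.2},{"twist":[0,-0.447,0],"linear":[0.37,0.064,-0.17],"gripper":0.2},{"twist":[0,-0.447,0],"linear":[0.37,0.064,-0.17],"gripper":0.2},{"twist":[0,-0.447,0],"linear":[0.37,0.064,-0.17],"gripper":0.2},{"twist":[0,-0.447,0],"linear":[0.37,0.064,-0.17],"gripper":0.2},{"twist":[0,-0.447,0],"linear":[0.37,0.064,-0.17],"gripper":0.2},{"twist":[0,-0.447,0],"linear":[0.37,0.064,-0.17],"gripper":0.2}]}}

```text
clock: 8.4
tcp_pos: [0.6097, -0.0905, 0.4026]
ee_rot: [2.109, 2.152, -0.198]
wrist_force: [-0.7, 0.5, 0.8]
opening: 0.0371
grip_force: 0.0
```

{"method": "play_rows", "body": {"deltas": [{"twist":[0,-0.444,0],"linear":[0,0.14,0.5],"gripper":0.2},{"twist":[0,-0.444,0],"linear":[0,0.14,0.5],"gripper":0.2},{"twist":[0,-0.444,0],"linear":[0,0.14,0.5],"gripper":0.2},{"twist":[0,-0.444,0],"linear":[0,0.14,0.5],"gripper":0.2},{"twist":[0,-0.444,0],"linear":[0,0.14,0.5],"gripper":0.2},{"twist":[0,-0.444,0],"linear":[0,0.14,0.5],"gripper":0.2},{"twist":[0,-0.444,0],"linear":[0,0.14,0.5],"gripper":0.2},{"twist":[0,-0.444,0],"linear":[0,0.14,0.5],"gripper":0.2}]}}

```text
clock: 9.07
tcp_pos: [0.6372, -0.108, 0.3032]
ee_rot: [1.687, 1.725, -0.791]
wrist_force: [0.2, 0.5, -0.1]
opening: 0.0374
grip_force: 0.0
```

```bash
python3 -c "
from plan import *
now()
p,d,c=grab('wrist');h=cv2.cvtColor(p,cv2.COLOR_RGB2HSV)
m=(((h[...,0]<5)|(h[...,0]>174))&(h[...,1]>180)&(h[...,2]>80)).astype(np.uint8)
n,l,s,ce=cv2.connectedComponentsWithStats(m);print([(s[i].tolist(),ce[i].round()) for i in range(1,n) if s[i,4]>60])
print('pred red',proj(c,[[.6403,-.3115,.166],[.6403,-.3115,.155]]))
plan([((640,-311,125),1,-50)])
"
```

```text
t 9.1 gp [ 638.4 -235.4  195.1] az 1.01 z [ 0.007 -0.762 -0.647] q [-0.07  0.11  1.69 -0.89  1.37  0.11] F [ 0.2  0.5 -0.1] op 37.4 grip 0.0
[([315, 270, 18, 28, 434], array([324., 284.]))]
pred red [[323.79095775 293.62954546]
 [323.89539964 278.63371434]]
((640, -311, 125), 1, -50) lin [0.029, -0.001, 0.516] tw [-0.004, -0.004, 0.004] rows 2.5
```

Red is as predicted (324,284). Grasp it and lift.

{"method": "play_rows", "body": {"deltas": [{"twist":[0,0,0],"linear":[0.03,0,0.17],"gripper":0.2},{"twist":[0,0,0],"linear":[0.03,0,0.35],"gripper":0.2},{"twist":[0,0,0],"linear":[0.03,0,0.516],"gripper":0.2},{"twist":[0,0,0],"linear":[0.03,0,0.516],"gripper":0.2},{"twist":[0,0,0],"linear":[0.03,0,0.516],"gripper":1},{"twist":[0,0,0],"linear":[0.03,0,0.516],"gripper":1},{"twist":[0,0,0],"linear":[0.03,0,0.516],"gripper":1},{"twist":[0,0,0],"linear":[0.03,0,0.516],"gripper":1},{"twist":[0,0,0],"linear":[0.03,0,0.516],"gripper":1},{"twist":[0,0,0],"linear":[0.03,0,0.516],"gripper":1}]}}

```text
clock: 9.95
tcp_pos: [0.6383, -0.1827, 0.2336]
ee_rot: [1.683, 1.721, -0.792]
wrist_force: [0.4, 1.4, 4.1]
opening: 0.0116
grip_force: 30.0
```

{"method": "play_rows", "body": {"deltas": [{"twist":[0,0,0],"linear":[0,0,0],"gripper":1},{"twist":[0,0,0],"linear":[0,0,0],"gripper":1},{"twist":[0,0,0],"linear":[-0.1,0,-0.085],"gripper":1},{"twist":[0,0,0],"linear":[-0.2,0,-0.17],"gripper":1},{"twist":[0,0,0],"linear":[-0.3,0,-0.256],"gripper":1},{"twist":[0,0,0],"linear":[-0.4,0,-0.342],"gripper":1},{"twist":[0,0,0],"linear":[-0.52,0,-0.444],"gripper":1},{"twist":[0,0,0],"linear":[-0.52,0,-0.444],"gripper":1}]}}

```text
clock: 10.62
tcp_pos: [0.6395, -0.182, 0.3763]
ee_rot: [1.683, 1.716, -0.787]
wrist_force: [0.7, -0.5, 1.0]
opening: 0.0113
grip_force: 30.0
```

```bash
python3 -c "
from plan import *
now()
plan([((630,-190,260),1,-20),((628,-58,200),1,30),((628,-58,36),1,30)])"
```

```text
t 10.6 gp [ 641.7 -310.   269.1] az 1.08 z [ 0.013 -0.767 -0.642] q [-0.18  0.08  1.6  -0.88  1.35 -0.05] F [ 0.7 -0.5  1. ] op 11.3 grip 30.0
((630, -190, 260), 1, -20) lin [0.002, -0.048, -0.319] tw [-0.0, 0.334, 0.001] rows 4.2
((628, -58, 200), 1, 30) lin [0.083, 0.002, 0.354] tw [0.0, 0.556, -0.0] rows 7.0
((628, -58, 36), 1, 30) lin [-0.41, 0.0, 0.71] tw [0.0, 0.0, 0.0] rows 3.9
```

{"method": "play_rows", "body": {"deltas": [{"twist":[0,0.334,0],"linear":[0,-0.048,-0.32],"gripper":1},{"twist":[0,0.334,0],"linear":[0,-0.048,-0.32],"gripper":1},{"twist":[0,0.334,0],"linear":[0,-0.048,-0.32],"gripper":1},{"twist":[0,0.334,0],"linear":[0,-0.048,-0.32],"gripper":1},{"twist":[0,0.334,0],"linear":[0,-0.048,-0.32],"gripper":1},{"twist":[0,0.334,0],"linear":[0,-0.048,-0.32],"gripper":1}]}}

```text
clock: 11.12
tcp_pos: [0.629, -0.1338, 0.4104]
ee_rot: [2.015, 2.054, -0.364]
wrist_force: [0.6, -1.3, 0.1]
opening: 0.0108
grip_force: 30.0
```

{"method": "play_rows", "body": {"deltas": [{"twist":[0,0.556,0],"linear":[0.083,0.002,0.354],"gripper":1},{"twist":[0,0.556,0],"linear":[0.083,0.002,0.354],"gripper":1},{"twist":[0,0.556,0],"linear":[0.083,0.002,0.354],"gripper":1},{"twist":[0,0.556,0],"linear":[0.083,0.002,0.354],"gripper":1},{"twist":[0,0.556,0],"linear":[0.083,0.002,0.354],"gripper":1},{"twist":[0,0.556,0],"linear":[0.083,0.002,0.354],"gripper":1},{"twist":[0,0.556,0],"linear":[0.083,0.002,0.354],"gripper":1},{"twist":[0,0.556,0],"linear":[0.083,0.002,0.354],"gripper":1},{"twist":[0,0.556,0],"linear":[0.083,0.002,0.354],"gripper":1},{"twist":[0,0.556,0],"linear":[0.083,0.002,0.354],"gripper":1}]}}

```text
clock: 11.95
tcp_pos: [0.629, -0.1418, 0.3378]
ee_rot: [-1.909, -1.938, -0.497]
wrist_force: [-0.6, 0.0, 0.3]
opening: 0.0112
grip_force: 30.0
```

```bash
python3 -c "
from plan import *
now()
plan([((628,-58,130),1,30),((628,-58,37),1,30)])"
```

```text
t 11.9 gp [626.  -58.8 192.9] az 1.04 z [-0.018  0.497 -0.868] q [-0.34  0.12  1.57  0.48  1.65 -0.37] F [-0.6  0.   0.3] op 11.2 grip 30.0
((628, -58, 130), 1, 30) lin [-0.156, 0.006, 0.275] tw [-0.006, 0.002, -0.003] rows 1.5
((628, -58, 37), 1, 30) lin [-0.232, 0.0, 0.403] tw [0.0, 0.0, 0.0] rows 2.2
```

{"method": "play_rows", "body": {"deltas": [{"twist":[0,0,0],"linear":[-0.08,0.01,0.14],"gripper":1},{"twist":[0,0,0],"linear":[-0.156,0.01,0.275],"gripper":1},{"twist":[0,0,0],"linear":[-0.23,0.01,0.41],"gripper":1},{"twist":[0,0,0],"linear":[-0.31,0.01,0.545],"gripper":1},{"twist":[0,0,0],"linear":[-0.388,0.01,0.678],"gripper":1},{"twist":[0,0,0],"linear":[-0.388,0.01,0.678],"gripper":1},{"twist":[0,0,0],"linear":[-0.388,0.01,0.678],"gripper":1}]}}

```text
clock: 12.53
tcp_pos: [0.6294, -0.1404, 0.1815]
ee_rot: [-1.905, -1.936, -0.499]
wrist_force: [-0.3, 0.0, 1.4]
opening: 0.0108
grip_force: 30.0
```

{"method": "play_rows", "body": {"deltas": [{"twist":[0,0,0],"linear":[0,0,0],"gripper":0.55},{"twist":[0,0,0],"linear":[0,0,0],"gripper":0.55},{"twist":[0,0,0],"linear":[0,0,0],"gripper":0.55},{"twist":[0,0,0],"linear":[0,0,0],"gripper":0.55},{"twist":[0,0,0],"linear":[0.08,0,-0.13],"gripper":0.55},{"twist":[0,0,0],"linear":[0.165,0,-0.26],"gripper":0.55},{"twist":[0,0,0],"linear":[0.24,0,-0.39],"gripper":0.55},{"twist":[0,0,0],"linear":[0.32,0,-0.53],"gripper":0.55},{"twist":[0,0,0],"linear":[0.4,0,-0.66],"gripper":0.55}]}}

```text
clock: 13.28
tcp_pos: [0.6307, -0.1379, 0.339]
ee_rot: [-1.906, -1.937, -0.504]
wrist_force: [0.1, -0.2, 0.7]
opening: 0.021
grip_force: 0.0
```

```bash
python3 -c "
from plan import *
now()
p,d,c=grab('wrist');crop(p,230,170,470,350,3,'pics/w4.png')
"
```

```text
t 13.3 gp [628.  -54.1 194.5] az 1.05 z [-0.016  0.501 -0.865] q [-0.34  0.12  1.57  0.49  1.65 -0.37] F [ 0.1 -0.2  0.7] op 21.0 grip 0.0
```

View pics/w4.png

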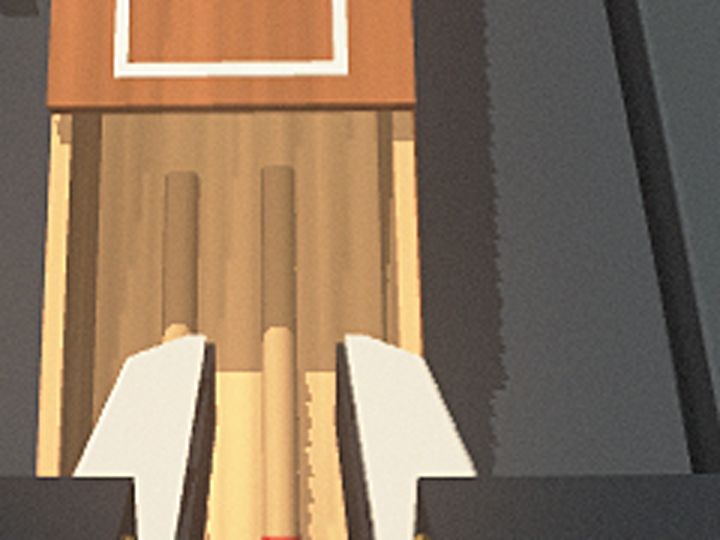

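Both canes lie flat in the box (crop 180 and 280). Now the ridge.

```bash
python3 -c "
from plan import *
plan([((615,80,230),30,0),((607,262,200),91.1,0),((607,266,89),91.1,0)])
s=r.get_state()
p,d,c=grab('top');cv2.imwrite('pics/t2.png',p[:,:,::-1]); np.save('t2.npy',d)
print(at_z(c,np.array([(47,142)])/2.3+[180,120],.0945))
"
```

```text
((615, 80, 230), 30, 0) lin [1.072, -0.061, 0.324] tw [0.084, -0.326, -0.314] rows 5.8
((607, 262, 200), 91.1, 0) lin [0.808, 0.42, 0.15] tw [0.0, 0.0, -0.679] rows 8.5
((607, 266, 89), 91.1, 0) lin [-0.0, 0.02, 0.555] tw [0.0, 0.0, 0.0] rows 2.7
[[0.60256896 0.26246939 0.0945    ]]
```

{"method": "play_rows", "body": {"deltas": [{"twist":[0.084,-0.326,-0.314],"linear":[1,-0.06,0.32],"gripper":0.1},{"twist":[0.084,-0.326,-0.314],"linear":[1,-0.06,0.32],"gripper":0.1},{"twist":[0.084,-0.326,-0.314],"linear":[1,-0.06,0.32],"gripper":0.1},{"twist":[0.084,-0.326,-0.314],"linear":[1,-0.06,0.32],"gripper":0.1},{"twist":[0.084,-0.326,-0.314],"linear":[1,-0.06,0.32],"gripper":0.1},{"twist":[0.084,-0.326,-0.314],"linear":[1,-0.06,0.32],"gripper":0.1},{"twist":[0.084,-0.326,-0.314],"linear":[1,-0.06,0.32],"gripper":0.1},{"twist":[0.084,-0.326,-0.314],"linear":[1,-0.06,0.32],"gripper":0.1}]}}

```text
clock: 14.05
tcp_pos: [0.6154, 0.0674, 0.3815]
ee_rot: [-1.567, -2.711, 0.001]
wrist_force: [-0.1, 0.1, 0.4]
opening: 0.042
grip_force: 0.0
```

{"method": "play_rows", "body": {"deltas": [{"twist":[0,0,-0.68],"linear":[0.81,0.42,0.15],"gripper":0.1},{"twist":[0,0,-0.68],"linear":[0.81,0.42,0.15],"gripper":0.1},{"twist":[0,0,-0.68],"linear":[0.81,0.42,0.15],"gripper":0.1},{"twist":[0,0,-0.68],"linear":[0.81,0.42,0.15],"gripper":0.1},{"twist":[0,0,-0.68],"linear":[0.81,0.42,0.15],"gripper":0.1},{"twist":[0,0,-0.68],"linear":[0.81,0.42,0.15],"gripper":0.1},{"twist":[0,0,-0.68],"linear":[0.81,0.42,0.15],"gripper":0.1},{"twist":[0,0,-0.68],"linear":[0.81,0.42,0.15],"gripper":0.1},{"twist":[0,0,-0.68],"linear":[0.81,0.42,0.15],"gripper":0.1},{"twist":[0,0,-0.68],"linear":[0.81,0.42,0.15],"gripper":0.1}]}}

```text
clock: 14.88
tcp_pos: [0.6078, 0.2477, 0.3514]
ee_rot: [0.03, -3.131, -0.007]
wrist_force: [-0.1, 0.0, -0.1]
opening: 0.0418
grip_force: 0.0
```

```bash
python3 -c "
from plan import *
now()
plan([((607,265,89),91.1,0)])
p,d,c=grab('wrist');cv2.imwrite('pics/w5.png',p[:,:,::-1]);print(proj(c,[[.607,.265,.0945]]))
"
```

```text
t 14.9 gp [606.  248.4 184.5] az 91.11 z [-0.011  0.004 -1.   ] q [ 0.35  0.1   1.55  0.01  1.5  -1.24] F [-0.1  0.  -0.1] op 41.8 grip 0.0
((607, 265, 89), 91.1, 0) lin [-0.003, 0.084, 0.478] tw [0.003, -0.007, 0.0] rows 2.3
[[344.53485969 256.73278013]]
```

View pics/w5.png

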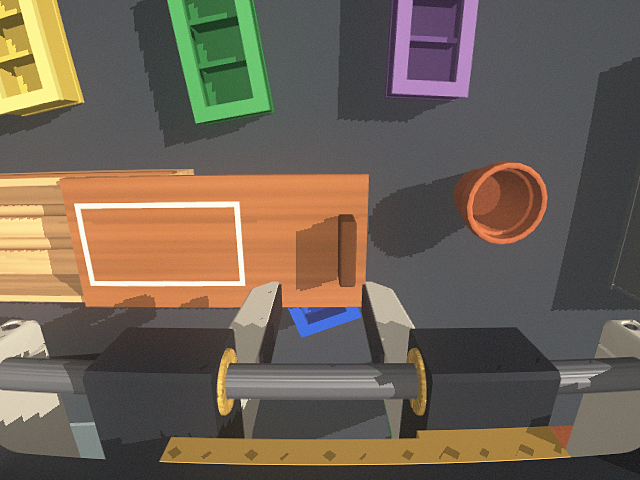

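Wrist view: the ridge top spans about (338,214) to (356,287), centre about (347,250). The outline corners are (75,205), (239,202), (245,285), (91,286).

```bash
python3 -c "
from plan import *
c=r.calibration('wrist')
print(at_z(c,[(347,250),(347,215),(347,286)],.0945).round(4)); o=at_z(c,[(75,205),(239,202),(245,285),(91,286)],.0665);print(o.round(4),o.mean(0))
"
```

```text
[[0.602  0.2667 0.0945]
 [0.5763 0.2657 0.0945]
 [0.6301 0.2677 0.0945]]
[[0.5766 0.0518 0.0665]
 [0.5732 0.1842 0.0665]
 [0.6428 0.1855 0.0665]
 [0.6465 0.0528 0.0665]] [0.60976967 0.11855501 0.0665    ]
```

{"method": "play_rows", "body": {"deltas": [{"twist":[0,0,0],"linear":[0,0.092,0.1],"gripper":0.1},{"twist":[0,0,0],"linear":[0,0.092,0.2],"gripper":0.1},{"twist":[0.003,-0.007,0],"linear":[0,0.092,0.35],"gripper":0.1},{"twist":[0.003,-0.007,0],"linear":[0,0.092,0.472],"gripper":0.1},{"twist":[0.003,-0.007,0],"linear":[0,0.092,0.472],"gripper":0.1},{"twist":[0.003,-0.007,0],"linear":[0,0.092,0.472],"gripper":1},{"twist":[0.003,-0.007,0],"linear":[0,0.092,0.472],"gripper":1},{"twist":[0.003,-0.007,0],"linear":[0,0.092,0.472],"gripper":1},{"twist":[0.003,-0.007,0],"linear":[0,0.092,0.472],"gripper":1},{"twist":[0.003,-0.007,0],"linear":[0,0.092,0.472],"gripper":1}]}}

```text
clock: 15.77
tcp_pos: [0.606, 0.2678, 0.2582]
ee_rot: [-0.031, 3.139, -0.002]
wrist_force: [0.6, -0.3, 0.0]
opening: 0.0132
grip_force: 0.0
```

{"method": "play_rows", "body": {"deltas": [{"twist":[0,0,0],"linear":[0,0,0],"gripper":1},{"twist":[0,0,0],"linear":[0,0,0],"gripper":1},{"twist":[0,0,0],"linear":[0,0,0],"gripper":1}]}}

```text
clock: 16.02
tcp_pos: [0.6059, 0.268, 0.2581]
ee_rot: [-0.032, 3.139, -0.003]
wrist_force: [-1.2, -2.0, 2.1]
opening: 0.0119
grip_force: 30.0
```

```bash
python3 -c "
from plan import *
now()
plan([((609,116,89),91.3,0),((609.5,106,89),91.3,0)])
"
```

```text
t 16.0 gp [606.4 267.7  91.1] az 91.17 z [ 0.003 -0.002 -1.   ] q [ 0.38  0.16  1.63 -0.    1.35 -1.21] F [-1.2 -2.   2.1] op 11.9 grip 30.0
((609, 116, 89), 91.3, 0) lin [0.0, -0.76, 0.012] tw [-0.001, 0.002, -0.001] rows 3.6
((609.5, 106, 89), 91.3, 0) lin [-0.001, -0.05, 0.0] tw [0.0, 0.0, 0.0] rows 0.2
```

{"method": "play_rows", "body": {"deltas": [{"twist":[0,0,0],"linear":[0,-0.08,0],"gripper":1},{"twist":[0,0,0],"linear":[0,-0.16,0],"gripper":1},{"twist":[0,0,0],"linear":[0,-0.24,0],"gripper":1},{"twist":[0,0,0],"linear":[0,-0.32,0],"gripper":1},{"twist":[0,0,0],"linear":[0,-0.4,0],"gripper":1},{"twist":[0,0,0],"linear":[0,-0.48,0],"gripper":1},{"twist":[0,0,0],"linear":[0,-0.56,0],"gripper":1},{"twist":[0,0,0],"linear":[0,-0.64,0],"gripper":1},{"twist":[0,0,0],"linear":[0,-0.71,0],"gripper":1},{"twist":[0,0,0],"linear":[0,-0.74,0],"gripper":1}]}}

```text
clock: 16.85
tcp_pos: [0.6092, 0.1174, 0.2582]
ee_rot: [-0.03, 3.137, -0.003]
wrist_force: [10.4, 2.1, -4.3]
opening: 0.0116
grip_force: 30.0
```

{"method": "play_rows", "body": {"deltas": [{"twist":[0,0,0],"linear":[0,-0.01,0],"gripper":1},{"twist":[0,0,0],"linear":[0,-0.02,0],"gripper":1},{"twist":[0,0,0],"linear":[0,-0.03,0],"gripper":1}]}}

```text
clock: 17.1
tcp_pos: [0.6093, 0.1126, 0.2582]
ee_rot: [-0.031, 3.137, -0.002]
wrist_force: [11.0, 2.1, -3.8]
opening: 0.0118
grip_force: 30.0
```

{"method": "play_rows", "body": {"deltas": [{"twist":[0,0,0],"linear":[0,-0.01,0],"gripper":1},{"twist":[0,0,0],"linear":[0,-0.02,0],"gripper":1},{"twist":[0,0,0],"linear":[0,-0.02,0],"gripper":1}]}}

```text
clock: 17.35
tcp_pos: [0.6093, 0.1108, 0.2582]
ee_rot: [-0.032, 3.137, 0.007]
wrist_force: [10.7, 27.7, -5.9]
opening: 0.0119
grip_force: 30.0
```

{"method": "play_rows", "body": {"deltas": [{"twist":[0,0,0],"linear":[0,-0.01,0],"gripper":1},{"twist":[0,0,0],"linear":[0,-0.02,0],"gripper":1},{"twist":[0,0,0],"linear":[0,-0.02,0],"gripper":1}]}}

```text
clock: 17.6
tcp_pos: [0.6092, 0.1093, 0.2582]
ee_rot: [-0.034, 3.136, 0.018]
wrist_force: [11.6, 60.3, -9.3]
opening: 0.0119
grip_force: 30.0
```

{"method": "play_rows", "body": {"deltas": [{"twist":[0,0,0],"linear":[0,0.02,0],"gripper":1},{"twist":[0,0,0],"linear":[0,0.02,0],"gripper":0.3},{"twist":[0,0,0],"linear":[0,0.02,0],"gripper":0.3},{"twist":[0,0,0],"linear":[0,0.02,0],"gripper":0.3},{"twist":[0,0,0],"linear":[0,0.02,0],"gripper":0.3},{"twist":[0,0,0],"linear":[0,0.02,-0.15],"gripper":0.3},{"twist":[0,0,0],"linear":[0,0.02,-0.3],"gripper":0.3},{"twist":[0,0,0],"linear":[0,0.02,-0.5],"gripper":0.3},{"twist":[0,0,0],"linear":[0,0.02,-0.7],"gripper":0.3},{"twist":[0,0,0],"linear":[0,0.02,-0.7],"gripper":0.3}]}}

```text
clock: 18.43
tcp_pos: [0.6088, 0.1097, 0.4069]
ee_rot: [-0.031, 3.129, -0.001]
wrist_force: [0.8, -0.4, 1.3]
opening: 0.0325
grip_force: 0.0
```

```bash
python3 -c "
from plan import *
now()
p,d,c=grab('wrist');cv2.imwrite('pics/w6.png',p[:,:,::-1])
plan([((449.7,163.8,150),100.4,0)])
"
```

```text
t 18.4 gp [610.8 109.6 239.9] az 91.15 z [ 0.012 -0.001 -1.   ] q [ 0.14 -0.01  1.57 -0.    1.57 -1.45] F [ 0.8 -0.4  1.3] op 32.5 grip 0.0
((449.7, 163.8, 150), 100.4, 0) lin [0.794, 0.287, 0.422] tw [-0.001, 0.006, -0.103] rows 4.5
```

View pics/w6.png

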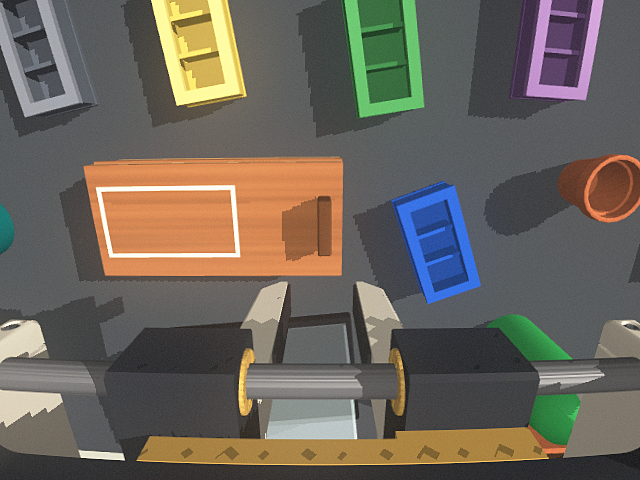

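Wrist view: the lid is shut and flush with the box, ridge at (323,225), outline (97,187), (235,185), (240,258), (108,257). Measuring the outline precisely.

```bash
cat >> plan.py <<'E'
def tray_at(name,uv,cam,z=.034,zmin=.024,win=40):
    "tray rect by colour-free height mask near pixel uv"
    p,d,c=cam; W=cloud(cv2.medianBlur(d,5),c); u,v=map(int,uv)
    m=np.zeros(d.shape,np.uint8); m[max(0,v-win):v+win,max(0,u-win):u+win]=1
    m&=(W[:,:,2]>zmin).astype(np.uint8); m=cv2.morphologyEx(m,cv2.MORPH_OPEN,np.ones((3,3)))
    _,l,s,ce=cv2.connectedComponentsWithStats(m); k=l[v,u] or 1+s[1:,4].argmax()
    vv,uu=np.nonzero(l==k); P=at_z(c,np.c_[uu,vv],z)[:,:2]
    rc=cv2.minAreaRect(P.astype(np.float32)*1000); print(name,len(vv),np.round(rc[0],1),np.round(rc[1],1),round(rc[2],1))
    return rc
E
python3 -c "
from plan import *
for n,(u0,v0,u1,v1) in dict(wrist=(85,175,250,265),top=(230,140,380,210)).items():
    p,d,c=grab(n); h=cv2.cvtColor(p,cv2.COLOR_RGB2HSV); m=np.zeros(d.shape,bool); m[v0:v1,u0:u1]=1
    m&=(h[...,1]<70)&(h[...,2]>150); vv,uu=np.nonzero(m); P=at_z(c,np.c_[uu,vv],.0665)[:,:2]
    print(n,len(vv),cv2.minAreaRect(P.astype(np.float32)*1000), (P.min(0)+P.max(0))/2)
    if n=='top':
        for k,uv in dict(purple=(176,263),green=(250,251),yellow=(326,253),grey=(395,246),orange=(462,256)).items(): tray_at(k,uv,(p,d,c),win=36)
"
```

```text
wrist 1724 ((613.2318115234375, -37.72785186767578), (70.34410858154297, 133.12477111816406), 1.3266146183013916) [ 0.61339609 -0.03769722]
top 607 ((636.5611572265625, 49.28229522705078), (321.20196533203125, 102.45689392089844), 75.28981018066406) [0.64052163 0.04854218]
purple 751 [429.2 333.2] [ 64.5 119.3] 89.2
green 5184 [452.4 163.3] [167.8 165.6] 88.3
yellow 985 [443.8  45.9] [ 45.7 165.1] 88.8
grey 742 [ 449.4 -171.2] [120.9  63.3] 11.8
orange 760 [ 421.7 -326.8] [ 64.2 121.1] 82.0
```

{"method": "play_rows", "body": {"deltas": [{"twist":[0,0.006,-0.1],"linear":[0.79,0.29,0.2],"gripper":-1},{"twist":[0,0.006,-0.1],"linear":[0.79,0.29,0.2],"gripper":-1},{"twist":[0,0.006,-0.1],"linear":[0.79,0.29,0.2],"gripper":-1},{"twist":[0,0.006,-0.1],"linear":[0.79,0.29,0.2],"gripper":-1},{"twist":[0,0.006,-0.1],"linear":[0.79,0.29,0.3],"gripper":-1},{"twist":[0,0.006,-0.1],"linear":[0.79,0.29,0.3],"gripper":-1},{"twist":[0,0.006,-0.1],"linear":[0.79,0.29,0.3],"gripper":-1},{"twist":[0,0.006,-0.1],"linear":[0.79,0.29,0.3],"gripper":-1}]}}

```text
clock: 19.25
tcp_pos: [0.4506, 0.1646, 0.3378]
ee_rot: [0.277, -3.121, 0.004]
wrist_force: [0.7, 0.1, 0.5]
opening: 0.081
grip_force: 0.0
```

```bash
python3 -c "
from plan import *
now()
cam=grab('wrist')
uv=proj(cam[2],[[.4495,.1638,.034]])[0];print(uv)
cv2.imwrite('pics/w7.png',cam[0][:,:,::-1])
plan([((449.5,163.8,24),100.4,0)])
tray_at('green',uv,cam,win=140)
"
```

```text
t 19.2 gp [449.3 164.1 170.8] az 100.16 z [-0.008 -0.003 -1.   ] q [ 0.3  -0.29  1.93 -0.    1.51 -1.45] F [0.7 0.1 0.5] op 81.0 grip 0.0
[321.83492924 236.96825917]
((449.5, 163.8, 24), 100.4, 0) lin [0.002, -0.001, 0.736] tw [-0.001, -0.005, -0.003] rows 3.5
green 12190 [539.8 178.5] [ 99.9 274.9] 10.2
```

```bash
cat >> plan.py <<'E'
def col(name,cam,z=.034,zr=(.026,.045),near=None,mx=90):
    "rim rectangle of a coloured tray (top face at z)"
    p,d,c=cam; h=cv2.cvtColor(p,cv2.COLOR_RGB2HSV); W=cloud(cv2.medianBlur(d,5),c)
    if name=='grey': m=(h[...,1]<70)&(h[...,2]>60)
    else: lo,hi=HUE[name]; m=(h[...,0]>=lo)&(h[...,0]<=hi)&(h[...,1]>60)
    m&=(W[...,2]>zr[0])&(W[...,2]<zr[1])
    if near is not None: m&=np.linalg.norm(W[...,:2]*1000-near,axis=2)<mx
    m=cv2.morphologyEx(m.astype(np.uint8),cv2.MORPH_OPEN,np.ones((3,3)))
    n,l,s,_=cv2.connectedComponentsWithStats(m); k=1+s[1:,4].argmax()
    vv,uu=np.nonzero(l==k); P=at_z(c,np.c_[uu,vv],z)[:,:2]
    rc=cv2.minAreaRect(P.astype(np.float32)*1000); print(name,len(vv),np.round(rc[0],1),np.round(rc[1],1),round(rc[2],1),'zmed',np.median(W[vv,uu,2]).round(4),'v',vv.min(),vv.max())
    return rc
E
python3 -c "
from plan import *
cam=grab('wrist'); col('green',cam); print(cv2.cvtColor(cam[0],cv2.COLOR_RGB2HSV)[237,312:330:6])
"
```

```text
green 5547 [449.1 163.1] [120.4  62.4] 10.4 zmed 0.0352 v 164 300
[[ 65 139 103]
 [ 64 128 106]
 [ 63 139 101]]
```

{"method": "play_rows", "body": {"deltas": [{"twist":[0,0,-0.003],"linear":[0,-0.004,0.15],"gripper":-1},{"twist":[0,0,-0.003],"linear":[0,-0.004,0.3],"gripper":-1},{"twist":[0,-0.005,-0.003],"linear":[0,-0.004,0.5],"gripper":-1},{"twist":[0,-0.005,-0.003],"linear":[0,-0.004,0.65],"gripper":-1},{"twist":[0,-0.005,-0.003],"linear":[0,-0.004,0.735],"gripper":-1},{"twist":[0,-0.005,-0.003],"linear":[0,-0.004,0.735],"gripper":-1},{"twist":[0,-0.005,-0.003],"linear":[0,-0.004,0.735],"gripper":1},{"twist":[0,-0.005,-0.003],"linear":[0,-0.004,0.735],"gripper":1},{"twist":[0,-0.005,-0.003],"linear":[0,-0.004,0.735],"gripper":1},{"twist":[0,-0.005,-0.003],"linear":[0,-0.004,0.735],"gripper":1}]}}

```text
clock: 20.18
tcp_pos: [0.4493, 0.1637, 0.1913]
ee_rot: [-0.286, 3.127, -0.002]
wrist_force: [0.2, -0.5, 0.2]
opening: 0.0708
grip_force: 0.0
```

{"method": "play_rows", "body": {"deltas": [{"twist":[0,0,0],"linear":[0,0,0],"gripper":1},{"twist":[0,0,0],"linear":[0,0,0],"gripper":1},{"twist":[0,0,0],"linear":[0,0,0],"gripper":1},{"twist":[0,0,0],"linear":[0,0,-0.1],"gripper":1},{"twist":[0,0,0],"linear":[0,0,-0.3],"gripper":1},{"twist":[0,0,0],"linear":[0,0,-0.5],"gripper":1},{"twist":[0,0,0],"linear":[0,0,-0.7],"gripper":1},{"twist":[0,0,0],"linear":[0,0,-0.8],"gripper":1},{"twist":[0,0,0],"linear":[0,0,-0.8],"gripper":1}]}}

```text
clock: 20.93
tcp_pos: [0.449, 0.1641, 0.3559]
ee_rot: [-0.286, 3.121, 0.0]
wrist_force: [0.5, 0.8, -0.3]
opening: 0.0614
grip_force: 30.0
```

```bash
python3 -c "
from plan import *
now()
plan([((530,60,185),55,0),((613.3,-38,150),1.33,0),((613.3,-38,91),1.33,0)])
"
```

```text
t 20.9 gp [450.3 164.2 188.9] az 100.45 z [ 0.007  0.001 -1.   ] q [ 0.3  -0.31  1.92 -0.    1.53 -1.46] F [ 0.5  0.8 -0.3] op 61.4 grip 30.0
((530, 60, 185), 55, 0) lin [-0.304, -0.585, 0.022] tw [0.002, 0.005, 0.505] rows 6.3
((613.3, -38, 150), 1.33, 0) lin [-0.622, -0.162, 0.175] tw [0.0, 0.0, 0.596] rows 7.5
((613.3, -38, 91), 1.33, 0) lin [0.0, 0.0, 0.295] tw [0.0, 0.0, 0.0] rows 1.4
```

{"method": "play_rows", "body": {"deltas": [{"twist":[0.002,0.005,0.505],"linear":[-0.3,-0.585,0.02],"gripper":1},{"twist":[0.002,0.005,0.505],"linear":[-0.3,-0.585,0.02],"gripper":1},{"twist":[0.002,0.005,0.505],"linear":[-0.3,-0.585,0.02],"gripper":1},{"twist":[0.002,0.005,0.505],"linear":[-0.3,-0.585,0.02],"gripper":1},{"twist":[0.002,0.005,0.505],"linear":[-0.3,-0.585,0.02],"gripper":1},{"twist":[0.002,0.005,0.505],"linear":[-0.3,-0.585,0.02],"gripper":1},{"twist":[0.002,0.005,0.505],"linear":[-0.3,-0.585,0.02],"gripper":1},{"twist":[0.002,0.005,0.505],"linear":[-0.3,-0.585,0.02],"gripper":1}]}}

```text
clock: 21.6
tcp_pos: [0.529, 0.0596, 0.3454]
ee_rot: [-0.946, -2.987, 0.008]
wrist_force: [0.0, 0.9, -1.0]
opening: 0.0616
grip_force: 30.0
```

{"method": "play_rows", "body": {"deltas": [{"twist":[0,0,0.596],"linear":[-0.62,-0.16,0],"gripper":1},{"twist":[0,0,0.596],"linear":[-0.62,-0.16,0],"gripper":1},{"twist":[0,0,0.596],"linear":[-0.62,-0.16,0],"gripper":1},{"twist":[0,0,0.596],"linear":[-0.62,-0.16,0],"gripper":1},{"twist":[0,0,0.596],"linear":[-0.62,-0.16,0],"gripper":1},{"twist":[0,0,0.596],"linear":[-0.62,-0.16,0],"gripper":1},{"twist":[0,0,0.596],"linear":[-0.62,-0.16,0],"gripper":1},{"twist":[0,0,0.596],"linear":[-0.62,-0.16,0],"gripper":1},{"twist":[0,0,0.596],"linear":[-0.62,-0.16,0],"gripper":1},{"twist":[0,0,0.596],"linear":[-0.62,-0.16,0],"gripper":1}]}}

```text
clock: 22.43
tcp_pos: [0.6122, -0.0375, 0.3457]
ee_rot: [-2.187, -2.249, 0.012]
wrist_force: [0.3, -0.8, -1.4]
opening: 0.062
grip_force: 30.0
```

```bash
python3 -c "
from plan import *
now(); s=r.get_state(); cam=grab('wrist')
M=R.from_rotvec(s['ee_rot']).as_matrix(); zt=(s['tcp_pos']+GP*M[:,2])[2]+.010
col('green',cam,z=zt,zr=(zt-.008,zt+.01))
plan([((613.3,-38,110),1.33,0),((613.3,-38,91),1.33,0)])
"
```

```text
t 22.4 gp [610.8 -37.9 178.7] az 1.59 z [-0.008 -0.003 -1.   ] q [-0.1   0.01  1.65 -0.    1.49 -0.13] F [ 0.3 -0.8 -1.4] op 62.0 grip 30.0
green 13959 [609.4 -18.6] [62.9 79.5] 1.7 zmed 0.1898 v 193 362
((613.3, -38, 110), 1.33, 0) lin [-0.002, 0.008, 0.344] tw [-0.005, 0.001, 0.003] rows 1.7
((613.3, -38, 91), 1.33, 0) lin [0.0, 0.0, 0.095] tw [0.0, 0.0, 0.0] rows 0.5
```

{"method": "play_rows", "body": {"deltas": [{"twist":[-0.005,0,0.003],"linear":[-0.002,0.01,0.1],"gripper":1},{"twist":[-0.005,0,0.003],"linear":[-0.002,0.01,0.2],"gripper":1},{"twist":[-0.005,0,0.003],"linear":[-0.002,0.01,0.3],"gripper":1},{"twist":[-0.005,0,0.003],"linear":[-0.002,0.01,0.38],"gripper":1},{"twist":[-0.005,0,0.003],"linear":[-0.002,0.01,0.41],"gripper":1},{"twist":[-0.005,0,0.003],"linear":[-0.002,0.01,0.436],"gripper":1},{"twist":[-0.005,0,0.003],"linear":[-0.002,0.01,0.436],"gripper":1},{"twist":[-0.005,0,0.003],"linear":[-0.002,0.01,0.436],"gripper":1},{"twist":[-0.005,0,0.003],"linear":[-0.002,0.01,0.436],"gripper":1},{"twist":[-0.005,0,0.003],"linear":[-0.002,0.01,0.436],"gripper":1}]}}

```text
clock: 23.32
tcp_pos: [0.6138, -0.0382, 0.2603]
ee_rot: [2.198, 2.241, -0.001]
wrist_force: [-0.3, -0.1, -2.1]
opening: 0.0616
grip_force: 30.0
```

```bash
python3 -c "
from plan import *
now()
cam=grab('wrist');cv2.imwrite('pics/w8.png',cam[0][:,:,::-1]);c=cam[2]
"
```

```text
t 23.3 gp [614.1 -38.6  93.3] az 1.11 z [ 0.002 -0.003 -1.   ] q [-0.1   0.06  1.74 -0.    1.34 -0.12] F [-0.3 -0.1 -2.1] op 61.6 grip 30.0
```

View pics/w8.png

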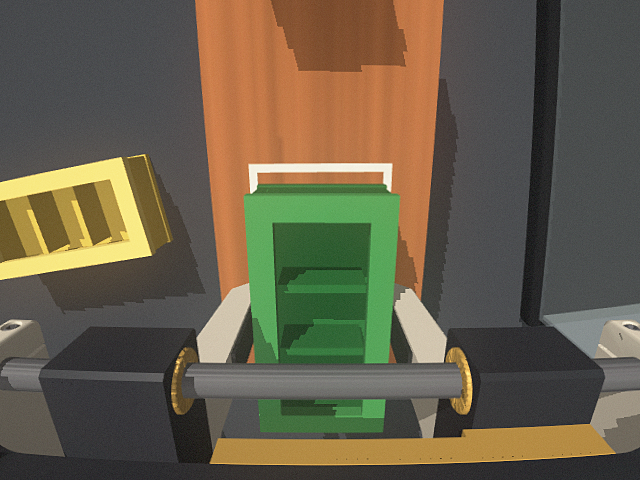

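```bash
python3 -c "
from plan import *
c=r.calibration('wrist');print(c['world_from_camera'][:3,3])
print(at_z(c,[(249,164),(392,164),(249,168)],.0665).round(4)[:,:2]); print(at_z(c,[(257,184),(388,184)],.0693).round(4)[:,:2]);print(at_z(c,[(246,194),(399,194)],.1033).round(4)[:,:2])
cam=grab('wrist');d=cam[1];print(d[180:196,320].round(4))
crop(cam[0],230,150,410,210,4,'pics/w9.png')
"
```

```text
[0.61133135 0.04338863 0.24121193]
[[0.5763 0.028 ]
 [0.6467 0.0293]
 [0.5762 0.026 ]]
[[0.5805 0.0186]
 [0.6449 0.0198]]
[[0.582  0.0195]
 [0.6429 0.0206]]
[0.1726 0.1719 0.1727 0.1724 0.1658 0.1651 0.1658 0.165  0.1618 0.1593
 0.1561 0.1541 0.1505 0.1427 0.1393 0.1377]
```

View pics/w9.png

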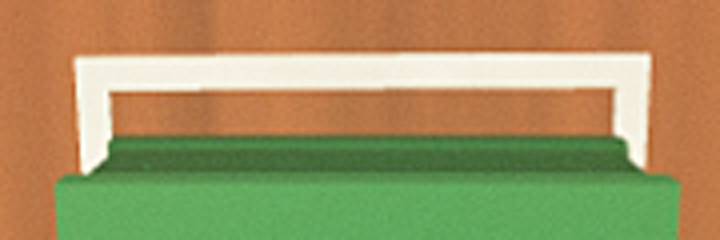

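Wrist crop: the outline's outer edge is at y≈28.6 mm and the tray rim's front edge at y≈20, where 22.6 is right. So shift +2.5 mm along y and -0.8 mm in x, lower, release.

{"method": "play_rows", "body": {"deltas": [{"twist":[0,0,0],"linear":[0.0125,-0.004,0],"gripper":1},{"twist":[0,0,0],"linear":[0.0125,-0.004,0.005],"gripper":1},{"twist":[0,0,0],"linear":[0.0125,-0.004,0.01],"gripper":1},{"twist":[0,0,0],"linear":[0.0125,-0.004,0.01],"gripper":1},{"twist":[0,0,0],"linear":[0.0125,-0.004,0.01],"gripper":-0.8},{"twist":[0,0,0],"linear":[0.0125,-0.004,0.01],"gripper":-0.8},{"twist":[0,0,0],"linear":[0.0125,-0.004,0.01],"gripper":-0.8},{"twist":[0,0,0],"linear":[0.0125,-0.004,0.01],"gripper":-0.8},{"twist":[0,0,0],"linear":[0.0125,-0.004,0.01],"gripper":-0.8}]}}

```text
clock: 24.17
tcp_pos: [0.6128, -0.0357, 0.2572]
ee_rot: [2.199, 2.241, -0.002]
wrist_force: [0.8, -0.4, -0.9]
opening: 0.0834
grip_force: 0.0
```

```bash
python3 -c "
from plan import *
now()
plan([((613,-38,190),1.33,0),((530,-30,190),50,0),((440.6,-11.6,170),100.3,0)])
"
```

```text
t 24.2 gp [612.9 -36.1  90.2] az 1.09 z [ 0.    -0.002 -1.   ] q [-0.1   0.06  1.74 -0.    1.34 -0.12] F [ 0.8 -0.4 -0.9] op 83.4 grip 0.0
((613, -38, 190), 1.33, 0) lin [-0.013, 0.001, -0.499] tw [0.0, 0.002, -0.003] rows 2.4
((530, -30, 190), 50, 0) lin [0.05, -0.414, 0.0] tw [0.0, 0.0, -0.541] rows 6.8
((440.6, -11.6, 170), 100.3, 0) lin [0.402, -0.217, 0.1] tw [0.0, 0.0, -0.559] rows 7.0
```

{"method": "play_rows", "body": {"deltas": [{"twist":[0,0,0],"linear":[0,0,-0.2],"gripper":-0.8},{"twist":[0,0,0],"linear":[0,0,-0.4],"gripper":-0.8},{"twist":[0,0,0],"linear":[0,0,-0.5],"gripper":-0.8},{"twist":[0,0,-0.544],"linear":[0.04,-0.41,-0.5],"gripper":-1},{"twist":[0,0,-0.544],"linear":[0.04,-0.41,-0.5],"gripper":-1},{"twist":[0,0,-0.544],"linear":[0.04,-0.41,-0.5],"gripper":-1},{"twist":[0,0,-0.544],"linear":[0.04,-0.41,-0.5],"gripper":-1},{"twist":[0,0,-0.544],"linear":[0.04,-0.41,-0.5],"gripper":-1},{"twist":[0,0,-0.544],"linear":[0.04,-0.41,-0.5],"gripper":-1},{"twist":[0,0,-0.544],"linear":[0.04,-0.41,-0.5],"gripper":-1}]}}

```text
clock: 25.0
tcp_pos: [0.5305, -0.029, 0.3573]
ee_rot: [1.063, 2.955, -0.003]
wrist_force: [0.0, 0.1, -0.5]
opening: 0.0925
grip_force: 0.0
```

{"method": "play_rows", "body": {"deltas": [{"twist":[0,0,-0.559],"linear":[0.4,-0.217,0.1],"gripper":-1},{"twist":[0,0,-0.559],"linear":[0.4,-0.217,0.1],"gripper":-1},{"twist":[0,0,-0.559],"linear":[0.4,-0.217,0.1],"gripper":-1},{"twist":[0,0,-0.559],"linear":[0.4,-0.217,0.1],"gripper":-1},{"twist":[0,0,-0.559],"linear":[0.4,-0.217,0.1],"gripper":-1},{"twist":[0,0,-0.559],"linear":[0.4,-0.217,0.1],"gripper":-1},{"twist":[0,0,-0.559],"linear":[0.4,-0.217,0.1],"gripper":-1},{"twist":[0,0,-0.559],"linear":[0.4,-0.217,0.1],"gripper":-1},{"twist":[0,0,-0.559],"linear":[0.4,-0.217,0.1],"gripper":-1}]}}

```text
clock: 25.75
tcp_pos: [0.4414, -0.011, 0.3372]
ee_rot: [-0.278, 3.129, -0.004]
wrist_force: [-0.6, 0.3, 0.5]
opening: 0.0927
grip_force: 0.0
```

```bash
python3 -c "
from plan import *
now(); cam=grab('wrist')
rc=col('yellow',cam)
col('green',cam,z=.1005,zr=(.09,.11))
plan([((440.6,-11.6,24),100.3,0)])
top=grab('top'); col('purple',top); col('green',top,z=.1005,zr=(.09,.11)); col('orange',top,near=(421,-327));col('grey',top,near=(449,-171))
"
```

```text
t 25.8 gp [441.5 -11.4 170.2] az 100.15 z [ 0.001 -0.002 -1.   ] q [-0.08 -0.39  2.01 -0.    1.53 -1.83] F [-0.6  0.3  0.5] op 92.7 grip 0.0
yellow 5495 [435.1  35.7] [120.7  62.7] 10.3 zmed 0.0352 v 166 302
green 4644 [605.5 -38.2] [ 67.9 120.3] 1.0 zmed 0.1008 v 402 464
((440.6, -11.6, 24), 100.3, 0) lin [0.005, -0.001, 0.731] tw [-0.002, 0.0, -0.002] rows 3.5
purple 711 [429.2 333.2] [ 63.8 118.6] 88.4 zmed 0.0337 v 237 288
green 1369 [ 310.7 -644.6] [85.9 89. ] 83.8 zmed 0.1004 v 279 320
orange 746 [ 421.7 -327. ] [ 63.7 120.9] 81.8 zmed 0.0334 v 230 283
grey 753 [ 449.2 -169.1] [120.3  67.8] 12.2 zmed 0.0334 v 220 274
```

Yellow has been knocked: it is now at (435,36), about 47 mm off. Correcting.

```bash
python3 -c "
from plan import *
plan([((435.3,36.2,170),100.3,0),((435.3,36.2,24),100.3,0)])
"
```

```text
((435.3, 36.2, 170), 100.3, 0) lin [-0.011, 0.238, 0.0] tw [-0.002, 0.0, -0.002] rows 1.1
((435.3, 36.2, 24), 100.3, 0) lin [0.0, 0.0, 0.73] tw [0.0, 0.0, 0.0] rows 3.5
```

{"method": "play_rows", "body": {"deltas": [{"twist":[0,0,-0.002],"linear":[-0.017,0.238,0],"gripper":-1},{"twist":[0,0,-0.002],"linear":[-0.017,0.238,0.05],"gripper":-1},{"twist":[0,0,-0.002],"linear":[-0.017,0.238,0.2],"gripper":-1},{"twist":[0,0,-0.002],"linear":[-0.017,0.238,0.35],"gripper":-1},{"twist":[0,0,-0.002],"linear":[-0.017,0.238,0.5],"gripper":-1},{"twist":[0,0,-0.002],"linear":[-0.017,0.238,0.65],"gripper":-1},{"twist":[0,0,-0.002],"linear":[-0.017,0.238,0.73],"gripper":-1},{"twist":[0,0,-0.002],"linear":[-0.017,0.238,0.73],"gripper":-1},{"twist":[0,0,-0.002],"linear":[-0.017,0.238,0.73],"gripper":1},{"twist":[0,0,-0.002],"linear":[-0.017,0.238,0.73],"gripper":1}]}}

```text
clock: 26.68
tcp_pos: [0.4364, 0.0362, 0.1913]
ee_rot: [-0.286, 3.128, -0.004]
wrist_force: [0.9, -1.3, 0.5]
opening: 0.0837
grip_force: 0.0
```

{"method": "play_rows", "body": {"deltas": [{"twist":[0,0,0],"linear":[0,0,0],"gripper":1},{"twist":[0,0,0],"linear":[0,0,0],"gripper":1},{"twist":[0,0,0],"linear":[0,0,0],"gripper":1},{"twist":[0,0,0],"linear":[0,0,0],"gripper":1},{"twist":[0,0,0],"linear":[0,0,0],"gripper":1},{"twist":[0,0,0],"linear":[0,0,-0.1],"gripper":1},{"twist":[0,0,0],"linear":[0,0,-0.3],"gripper":1},{"twist":[0,0,0],"linear":[0,0,-0.5],"gripper":1},{"twist":[0,0,0],"linear":[0,0,-0.7],"gripper":1},{"twist":[0,0,0],"linear":[0,0,-0.9],"gripper":1}]}}

```text
clock: 27.52
tcp_pos: [0.4356, 0.0365, 0.3728]
ee_rot: [-0.288, 3.128, -0.004]
wrist_force: [0.0, -0.8, -0.8]
opening: 0.0618
grip_force: 30.0
```

```bash
python3 -c "
from plan import *
now()
plan([((530,20,210),50,0),((612.1,2.3,190),1.33,0),((612.1,2.3,125),1.33,0)])
"
```

```text
t 27.5 gp [435.7  36.1 205.8] az 100.53 z [ 0.    -0.003 -1.   ] q [ 0.03 -0.42  1.97 -0.    1.59 -1.73] F [ 0.  -0.8 -0.8] op 61.8 grip 30.0
((530, 20, 210), 50, 0) lin [-0.449, -0.168, -0.02] tw [-0.002, 0.001, 0.561] rows 7.1
((612.1, 2.3, 190), 1.33, 0) lin [-0.371, 0.196, 0.1] tw [0.0, 0.0, 0.541] rows 6.8
((612.1, 2.3, 125), 1.33, 0) lin [0.0, 0.0, 0.325] tw [0.0, 0.0, 0.0] rows 1.6
```

{"method": "play_rows", "body": {"deltas": [{"twist":[0,0,0.561],"linear":[-0.45,-0.168,-0.02],"gripper":1},{"twist":[0,0,0.561],"linear":[-0.45,-0.168,-0.02],"gripper":1},{"twist":[0,0,0.561],"linear":[-0.45,-0.168,-0.02],"gripper":1},{"twist":[0,0,0.561],"linear":[-0.45,-0.168,-0.02],"gripper":1},{"twist":[0,0,0.561],"linear":[-0.45,-0.168,-0.02],"gripper":1},{"twist":[0,0,0.561],"linear":[-0.45,-0.168,-0.02],"gripper":1},{"twist":[0,0,0.561],"linear":[-0.45,-0.168,-0.02],"gripper":1},{"twist":[0,0,0.561],"linear":[-0.45,-0.168,-0.02],"gripper":1},{"twist":[0,0,0.561],"linear":[-0.45,-0.168,-0.02],"gripper":1}]}}

```text
clock: 28.27
tcp_pos: [0.5308, 0.02, 0.3749]
ee_rot: [1.068, 2.954, -0.004]
wrist_force: [0.3, -0.1, -1.4]
opening: 0.0619
grip_force: 30.0
```

{"method": "play_rows", "body": {"deltas": [{"twist":[0,0,0.541],"linear":[-0.37,0.196,0],"gripper":1},{"twist":[0,0,0.541],"linear":[-0.37,0.196,0],"gripper":1},{"twist":[0,0,0.541],"linear":[-0.37,0.196,0],"gripper":1},{"twist":[0,0,0.541],"linear":[-0.37,0.196,0],"gripper":1},{"twist":[0,0,0.541],"linear":[-0.37,0.196,0],"gripper":1},{"twist":[0,0,0.541],"linear":[-0.37,0.196,0],"gripper":1},{"twist":[0,0,0.541],"linear":[-0.37,0.196,0],"gripper":1},{"twist":[0,0,0.541],"linear":[-0.37,0.196,0],"gripper":1},{"twist":[0,0,0.541],"linear":[-0.37,0.196,0],"gripper":1},{"twist":[0,0,0.541],"linear":[-0.37,0.196,0],"gripper":1}]}}

```text
clock: 29.1
tcp_pos: [0.6127, 0.0026, 0.3752]
ee_rot: [2.187, 2.252, -0.002]
wrist_force: [-1.1, -0.2, -1.7]
opening: 0.0616
grip_force: 30.0
```

```bash
cat >> plan.py <<'E'
def front(name,cam,zt,lim=None):
    "front (+y) edge mid of held/placed tray rim at z=zt -> (x,y) of mid, slope deg"
    p,d,c=cam; h=cv2.cvtColor(p,cv2.COLOR_RGB2HSV); W=cloud(cv2.medianBlur(d,5),c)
    if name=='grey': m=(h[...,1]<70)&(h[...,2]>60)
    else: lo,hi=HUE[name]; m=(h[...,0]>=lo)&(h[...,0]<=hi)&(h[...,1]>60)
    m&=abs(W[...,2]-zt)<.007
    m=cv2.morphologyEx(m.astype(np.uint8),cv2.MORPH_OPEN,np.ones((3,3)));m[285:]=0
    n,l,s,_=cv2.connectedComponentsWithStats(m); k=1+s[1:,4].argmax()
    vv,uu=np.nonzero(l==k); P=at_z(c,np.c_[uu,vv],zt)*1000
    lo,hi=P[:,0].min(),P[:,0].max(); xs=np.linspace(lo+6,hi-6,15); ys=[P[abs(P[:,0]-x)<2,1].max() for x in xs]
    f=np.polyfit(xs,ys,1); print(name,'rim x',lo.round(1),hi.round(1),'mid',round((lo+hi)/2,1),'front y',np.polyval(f,(lo+hi)/2).round(1),'slope',np.degrees(f[0]).round(2),'zmed',np.median(W[vv,uu,2]).round(4))
E
python3 -c "
from plan import *
now(); s=r.get_state(); cam=grab('wrist')
M=R.from_rotvec(s['ee_rot']).as_matrix(); zt=(s['tcp_pos']+GP*M[:,2])[2]+.010
front('yellow',cam,zt)
plan([((612.1,2.3,127),1.33,0)])
"
```

```text
t 29.1 gp [612.7   2.1 208.2] az 1.68 z [ 0.    -0.002 -1.   ] q [-0.04 -0.01  1.62 -0.    1.53 -0.07] F [-1.1 -0.2 -1.7] op 61.6 grip 30.0
yellow rim x 579.2 642.6 mid 610.9 front y 62.8 slope 1.69 zmed 0.2188
((612.1, 2.3, 127), 1.33, 0) lin [-0.0, -0.003, 0.406] tw [0.0, 0.002, 0.003] rows 1.9
```

{"method": "play_rows", "body": {"deltas": [{"twist":[0,0,0.003],"linear":[-0.001,0,0.1],"gripper":1},{"twist":[0,0,0.003],"linear":[-0.001,0,0.2],"gripper":1},{"twist":[0,0,0.003],"linear":[-0.001,0,0.3],"gripper":1},{"twist":[0,0,0.003],"linear":[-0.001,0,0.36],"gripper":1},{"twist":[0,0,0.003],"linear":[-0.001,0,0.395],"gripper":1},{"twist":[0,0,0.003],"linear":[-0.001,0,0.395],"gripper":1},{"twist":[0,0,0.003],"linear":[-0.001,0,0.395],"gripper":1},{"twist":[0,0,0.003],"linear":[-0.001,0,0.395],"gripper":1}]}}

```text
clock: 29.82
tcp_pos: [0.613, 0.0021, 0.2975]
ee_rot: [2.197, 2.241, -0.001]
wrist_force: [0.2, 0.2, -0.9]
opening: 0.0621
grip_force: 30.0
```

```bash
python3 -c "
from plan import *
now(); s=r.get_state(); cam=grab('wrist')
M=R.from_rotvec(s['ee_rot']).as_matrix(); zt=(s['tcp_pos']+GP*M[:,2])[2]+.010
front('yellow',cam,zt); c=cam[2]
p=cam[0];h=cv2.cvtColor(p,cv2.COLOR_RGB2HSV);cv2.imwrite('pics/w10.png',p[:,:,::-1])
plan([((612.1,2.3,125),1.33,0)])
"
```

```text
t 29.8 gp [613.3   1.7 130.5] az 1.12 z [ 0.002 -0.003 -1.   ] q [-0.04  0.03  1.71 -0.    1.4  -0.06] F [ 0.2  0.2 -0.9] op 62.1 grip 30.0
yellow rim x 580.4 643.4 mid 611.9 front y 62.3 slope 1.1 zmed 0.1412
((612.1, 2.3, 125), 1.33, 0) lin [0.001, -0.004, 0.028] tw [0.001, 0.002, -0.002] rows 0.1
```

{"method": "play_rows", "body": {"deltas": [{"twist":[0,0,-0.002],"linear":[0.001,-0.004,0.01],"gripper":1},{"twist":[0,0,-0.002],"linear":[0.001,-0.004,0.02],"gripper":1},{"twist":[0,0,-0.002],"linear":[0.001,-0.004,0.027],"gripper":1},{"twist":[0,0,-0.002],"linear":[0.001,-0.004,0.027],"gripper":1},{"twist":[0,0,-0.002],"linear":[0.001,-0.004,0.027],"gripper":-0.8},{"twist":[0,0,-0.002],"linear":[0.001,-0.004,0.027],"gripper":-0.8},{"twist":[0,0,-0.002],"linear":[0.001,-0.004,0.027],"gripper":-0.8},{"twist":[0,0,-0.002],"linear":[0.001,-0.004,0.027],"gripper":-0.8},{"twist":[0,0,-0.002],"linear":[0.001,-0.004,0.027],"gripper":-0.8}]}}

```text
clock: 30.62
tcp_pos: [0.6119, 0.0023, 0.2906]
ee_rot: [2.195, 2.245, -0.002]
wrist_force: [-0.3, -0.0, 0.1]
opening: 0.0832
grip_force: 0.0
```

```bash
python3 -c "
from plan import *
now()
plan([((612,2,200),1.3,0),((530,-90,200),50,0),((449.5,-171,170),101.8,0)])
"
```

```text
t 30.6 gp [612.    1.9 123.6] az 1.27 z [ 0.    -0.002 -1.   ] q [-0.04  0.03  1.72 -0.    1.39 -0.06] F [-0.3 -0.   0.1] op 83.2 grip 0.0
((612, 2, 200), 1.3, 0) lin [-0.003, 0.0, -0.382] tw [0.0, 0.002, -0.0] rows 1.8
((530, -90, 200), 50, 0) lin [-0.451, -0.42, 0.0] tw [0.0, 0.0, -0.541] rows 6.8
((449.5, -171, 170), 101.8, 0) lin [0.048, -0.569, 0.15] tw [0.0, 0.0, -0.576] rows 7.2
```

{"method": "play_rows", "body": {"deltas": [{"twist":[0,0,0],"linear":[0,0,-0.2],"gripper":-0.8},{"twist":[0,0,0],"linear":[0,0,-0.38],"gripper":-0.8},{"twist":[0,0,0],"linear":[0,0,-0.38],"gripper":-0.8},{"twist":[0,0,-0.541],"linear":[-0.45,-0.42,-0.38],"gripper":-1},{"twist":[0,0,-0.541],"linear":[-0.45,-0.42,-0.38],"gripper":-1},{"twist":[0,0,-0.541],"linear":[-0.45,-0.42,-0.38],"gripper":-1},{"twist":[0,0,-0.541],"linear":[-0.45,-0.42,-0.38],"gripper":-1},{"twist":[0,0,-0.541],"linear":[-0.45,-0.42,-0.38],"gripper":-1},{"twist":[0,0,-0.541],"linear":[-0.45,-0.42,-0.38],"gripper":-1},{"twist":[0,0,-0.541],"linear":[-0.45,-0.42,-0.38],"gripper":-1}]}}

```text
clock: 31.45
tcp_pos: [0.5297, -0.0896, 0.367]
ee_rot: [1.066, 2.953, -0.003]
wrist_force: [0.2, -0.5, 0.6]
opening: 0.0934
grip_force: 0.0
```

{"method": "play_rows", "body": {"deltas": [{"twist":[0,0,-0.576],"linear":[0.05,-0.57,0.15],"gripper":-1},{"twist":[0,0,-0.576],"linear":[0.05,-0.57,0.15],"gripper":-1},{"twist":[0,0,-0.576],"linear":[0.05,-0.57,0.15],"gripper":-1},{"twist":[0,0,-0.576],"linear":[0.05,-0.57,0.15],"gripper":-1},{"twist":[0,0,-0.576],"linear":[0.05,-0.57,0.15],"gripper":-1},{"twist":[0,0,-0.576],"linear":[0.05,-0.57,0.15],"gripper":-1},{"twist":[0,0,-0.576],"linear":[0.05,-0.57,0.15],"gripper":-1},{"twist":[0,0,-0.576],"linear":[0.05,-0.57,0.15],"gripper":-1},{"twist":[0,0,-0.576],"linear":[0.05,-0.57,0.15],"gripper":-1}]}}

```text
clock: 32.2
tcp_pos: [0.4489, -0.1703, 0.3371]
ee_rot: [-0.327, 3.124, -0.004]
wrist_force: [-0.9, 0.5, 0.2]
opening: 0.0932
grip_force: 0.0
```

```bash
python3 -c "
from plan import *
now(); cam=grab('wrist')
rc=col('grey',cam,near=(449,-171))
plan([((rc[0][0]+1,rc[0][1],24),101.8,0)])
top=grab('top'); col('purple',top); col('yellow',top,z=.1345,zr=(.12,.15),near=(612,2)); col('green',top,z=.1005,zr=(.09,.11),near=(613,-40)); col('orange',top,near=(421,-327))
"
```

```text
t 32.2 gp [ 449.  -170.7  170.1] az 101.95 z [ 0.001 -0.003 -1.   ] q [-0.42 -0.3   1.94 -0.    1.5  -2.19] F [-0.9  0.5  0.2] op 93.2 grip 0.0
grey 5501 [ 449.5 -172.2] [120.2  62.4] 11.8 zmed 0.0352 v 164 300
((450.4914855957031, -172.15911865234375, 24), 101.8, 0) lin [-0.006, -0.009, 0.73] tw [-0.002, 0.0, -0.001] rows 3.5
purple 709 [429.2 333.2] [ 63.5 118.7] 88.6 zmed 0.0335 v 237 288
yellow 874 [610.3   2.4] [ 65.6 120. ] 0.9 zmed 0.134 v 154 185
green 254 [612.2 -80. ] [35.5 62. ] 87.9 zmed 0.1001 v 158 185
orange 354 [ 412.  -349.3] [ 42.  125.4] 63.0 zmed 0.0339 v 233 283
```

Stack is good so far (green centre y≈-37.7, yellow 2.4). Grasping grey.

{"method": "play_rows", "body": {"deltas": [{"twist":[0,0,0],"linear":[-0.006,-0.009,0.1],"gripper":-1},{"twist":[0,0,0],"linear":[-0.006,-0.009,0.25],"gripper":-1},{"twist":[0,0,0],"linear":[-0.006,-0.009,0.4],"gripper":-1},{"twist":[0,0,0],"linear":[-0.006,-0.009,0.55],"gripper":-1},{"twist":[0,0,0],"linear":[-0.006,-0.009,0.68],"gripper":-1},{"twist":[0,0,0],"linear":[-0.006,-0.009,0.73],"gripper":-1},{"twist":[0,0,0],"linear":[-0.006,-0.009,0.73],"gripper":-1},{"twist":[0,0,0],"linear":[-0.006,-0.009,0.73],"gripper":1},{"twist":[0,0,0],"linear":[-0.006,-0.009,0.73],"gripper":1},{"twist":[0,0,0],"linear":[-0.006,-0.009,0.73],"gripper":1}]}}

```text
clock: 33.13
tcp_pos: [0.4511, -0.1723, 0.1929]
ee_rot: [-0.322, 3.123, -0.006]
wrist_force: [-0.7, 0.9, 0.5]
opening: 0.0774
grip_force: 0.0
```

{"method": "play_rows", "body": {"deltas": [{"twist":[0,0,0],"linear":[0,0,0],"gripper":1},{"twist":[0,0,0],"linear":[0,0,0],"gripper":1},{"twist":[0,0,0],"linear":[0,0,0],"gripper":1},{"twist":[0,0,0],"linear":[0,0,0],"gripper":1},{"twist":[0,0,0],"linear":[0,0,-0.1],"gripper":1},{"twist":[0,0,0],"linear":[0,0,-0.3],"gripper":1},{"twist":[0,0,0],"linear":[0,0,-0.5],"gripper":1},{"twist":[0,0,0],"linear":[0,0,-0.7],"gripper":1},{"twist":[0,0,0],"linear":[0,0,-0.9],"gripper":1},{"twist":[0,0,0],"linear":[0,0,-1],"gripper":1}]}}

```text
clock: 33.97
tcp_pos: [0.4502, -0.1715, 0.3964]
ee_rot: [-0.322, 3.12, -0.008]
wrist_force: [0.2, -0.2, -0.2]
opening: 0.0618
grip_force: 30.0
```

```bash
python3 -c "
from plan import *
now()
plan([((530,-90,235),50,0),((612.8,-38,230),1.33,0)])
"
```

```text
t 34.0 gp [ 451.  -172.3  229.4] az 101.8 z [ 0.005 -0.005 -1.   ] q [-0.42 -0.31  1.85 -0.    1.6  -2.19] F [ 0.2 -0.2 -0.2] op 61.8 grip 30.0
((530, -90, 235), 50, 0) lin [-0.474, 0.317, -0.028] tw [-0.002, 0.004, 0.576] rows 7.2
((612.8, -38, 230), 1.33, 0) lin [-0.15, 0.465, 0.025] tw [0.0, 0.0, 0.541] rows 6.8
```

{"method": "play_rows", "body": {"deltas": [{"twist":[0,0.003,0.576],"linear":[-0.47,0.317,-0.03],"gripper":1},{"twist":[0,0.003,0.576],"linear":[-0.47,0.317,-0.03],"gripper":1},{"twist":[0,0.003,0.576],"linear":[-0.47,0.317,-0.03],"gripper":1},{"twist":[0,0.003,0.576],"linear":[-0.47,0.317,-0.03],"gripper":1},{"twist":[0,0.003,0.576],"linear":[-0.47,0.317,-0.03],"gripper":1},{"twist":[0,0.003,0.576],"linear":[-0.47,0.317,-0.03],"gripper":1},{"twist":[0,0.003,0.576],"linear":[-0.47,0.317,-0.03],"gripper":1},{"twist":[0,0.003,0.576],"linear":[-0.47,0.317,-0.03],"gripper":1},{"twist":[0,0.003,0.576],"linear":[-0.47,0.317,-0.03],"gripper":1}]}}

```text
clock: 34.72
tcp_pos: [0.5295, -0.0903, 0.3969]
ee_rot: [-1.078, -2.947, 0.004]
wrist_force: [-1.1, 0.1, -0.7]
opening: 0.0619
grip_force: 30.0
```

{"method": "play_rows", "body": {"deltas": [{"twist":[0,0,0.541],"linear":[-0.15,0.465,0],"gripper":1},{"twist":[0,0,0.541],"linear":[-0.15,0.465,0],"gripper":1},{"twist":[0,0,0.541],"linear":[-0.15,0.465,0],"gripper":1},{"twist":[0,0,0.541],"linear":[-0.15,0.465,0],"gripper":1},{"twist":[0,0,0.541],"linear":[-0.15,0.465,0],"gripper":1},{"twist":[0,0,0.541],"linear":[-0.15,0.465,0],"gripper":1},{"twist":[0,0,0.541],"linear":[-0.15,0.465,0],"gripper":1},{"twist":[0,0,0.541],"linear":[-0.15,0.465,0],"gripper":1},{"twist":[0,0,0.541],"linear":[-0.15,0.465,0.1],"gripper":1},{"twist":[0,0,0.541],"linear":[-0.15,0.465,0.2],"gripper":1}]}}

```text
clock: 35.55
tcp_pos: [0.6122, -0.0385, 0.3572]
ee_rot: [-2.19, -2.252, 0.004]
wrist_force: [0.5, 1.0, -1.7]
opening: 0.0619
grip_force: 30.0
```

```bash
python3 -c "
from plan import *
now(); s=r.get_state(); cam=grab('wrist')
M=R.from_rotvec(s['ee_rot']).as_matrix(); zt=(s['tcp_pos']+GP*M[:,2])[2]+.010
front('grey',cam,zt); front('yellow',cam,.1345)
plan([((612.8,-38,158.5),1.33,0)])
"
```

```text
t 35.5 gp [611.9 -38.8 190.2] az 1.61 z [-0.002 -0.002 -1.   ] q [-0.1  -0.    1.64 -0.    1.5  -0.13] F [ 0.5  1.  -1.7] op 61.9 grip 30.0
grey rim x 578.4 641.6 mid 610.0 front y 21.8 slope 1.62 zmed 0.2004
yellow rim x 578.9 642.3 mid 610.6 front y 61.4 slope 0.87 zmed 0.1357
((612.8, -38, 158.5), 1.33, 0) lin [0.002, 0.007, 0.132] tw [-0.005, 0.001, 0.003] rows 0.6
```

{"method": "play_rows", "body": {"deltas": [{"twist":[-0.003,0,0.003],"linear":[0,0.008,0.04],"gripper":1},{"twist":[-0.003,0,0.003],"linear":[0,0.008,0.08],"gripper":1},{"twist":[-0.003,0,0.003],"linear":[0,0.008,0.12],"gripper":1},{"twist":[-0.003,0,0.003],"linear":[0,0.008,0.135],"gripper":1},{"twist":[-0.003,0,0.003],"linear":[0,0.008,0.135],"gripper":1},{"twist":[-0.003,0,0.003],"linear":[0,0.008,0.135],"gripper":1},{"twist":[-0.003,0,0.003],"linear":[0,0.008,0.135],"gripper":1}]}}

```text
clock: 36.18
tcp_pos: [0.6137, -0.0385, 0.3302]
ee_rot: [2.2, 2.24, 0.0]
wrist_force: [1.2, 0.8, -0.2]
opening: 0.0618
grip_force: 30.0
```

```bash
python3 -c "
from plan import *
now(); s=r.get_state(); cam=grab('wrist')
M=R.from_rotvec(s['ee_rot']).as_matrix(); zt=(s['tcp_pos']+GP*M[:,2])[2]+.010
front('grey',cam,zt); front('yellow',cam,.1345)
plan([((612.8,-38,158.5),1.33,0)])
"
```

```text
t 36.2 gp [614.  -38.7 163.2] az 1.02 z [ 0.001 -0.001 -1.   ] q [-0.1   0.02  1.67 -0.    1.46 -0.12] F [ 1.2  0.8 -0.2] op 61.8 grip 30.0
grey rim x 581.1 643.9 mid 612.5 front y 21.8 slope 0.98 zmed 0.1735
yellow rim x 579.3 642.2 mid 610.7 front y 61.5 slope 1.03 zmed 0.1358
((612.8, -38, 158.5), 1.33, 0) lin [0.003, -0.005, 0.024] tw [0.001, 0.001, -0.004] rows 0.1
```

{"method": "play_rows", "body": {"deltas": [{"twist":[0,0,-0.003],"linear":[-0.001,-0.005,0.01],"gripper":1},{"twist":[0,0,-0.003],"linear":[-0.001,-0.005,0.02],"gripper":1},{"twist":[0,0,-0.003],"linear":[-0.001,-0.005,0.024],"gripper":1},{"twist":[0,0,-0.003],"linear":[-0.001,-0.005,0.024],"gripper":1},{"twist":[0,0,-0.003],"linear":[-0.001,-0.005,0.024],"gripper":-0.8},{"twist":[0,0,-0.003],"linear":[-0.001,-0.005,0.024],"gripper":-0.8},{"twist":[0,0,-0.003],"linear":[-0.001,-0.005,0.024],"gripper":-0.8},{"twist":[0,0,-0.003],"linear":[-0.001,-0.005,0.024],"gripper":-0.8},{"twist":[0,0,-0.003],"linear":[-0.001,-0.005,0.024],"gripper":-0.8}]}}

```text
clock: 36.98
tcp_pos: [0.6126, -0.0387, 0.3246]
ee_rot: [2.196, 2.245, -0.001]
wrist_force: [0.3, 0.7, -0.8]
opening: 0.0831
grip_force: 0.0
```

```bash
python3 -c "
from plan import *
now()
plan([((613,-38,215),1.3,0),((530,-170,215),35,0),((422.5,-326.8,170),82,0)])
"
```

```text
t 37.0 gp [612.7 -38.9 157.6] az 1.27 z [ 0.001 -0.001 -1.   ] q [-0.1   0.02  1.68 -0.    1.45 -0.13] F [ 0.3  0.7 -0.8] op 83.1 grip 0.0
((613, -38, 215), 1.3, 0) lin [0.003, 0.002, -0.287] tw [0.0, 0.001, -0.0] rows 1.4
((530, -170, 215), 35, 0) lin [-0.65, -0.43, 0.0] tw [0.0, 0.0, -0.374] rows 4.7
((422.5, -326.8, 170), 82, 0) lin [-0.334, -0.89, 0.225] tw [0.0, 0.0, -0.522] rows 6.6
```

{"method": "play_rows", "body": {"deltas": [{"twist":[0,0,0],"linear":[0,0,-0.15],"gripper":-0.8},{"twist":[0,0,0],"linear":[0,0,-0.3],"gripper":-0.8},{"twist":[0,0,0],"linear":[0,0,-0.3],"gripper":-0.8},{"twist":[0,0,-0.374],"linear":[-0.65,-0.43,-0.3],"gripper":-1},{"twist":[0,0,-0.374],"linear":[-0.65,-0.43,-0.3],"gripper":-1},{"twist":[0,0,-0.374],"linear":[-0.65,-0.43,-0.3],"gripper":-1},{"twist":[0,0,-0.374],"linear":[-0.65,-0.43,-0.3],"gripper":-1},{"twist":[0,0,-0.374],"linear":[-0.65,-0.43,-0.3],"gripper":-1},{"twist":[0,0,-0.374],"linear":[-0.65,-0.43,-0.3],"gripper":-1}]}}

```text
clock: 37.73
tcp_pos: [0.5286, -0.1719, 0.385]
ee_rot: [1.448, 2.786, -0.001]
wrist_force: [0.7, 1.2, -0.1]
opening: 0.0932
grip_force: 0.0
```

{"method": "play_rows", "body": {"deltas": [{"twist":[0,0,-0.522],"linear":[-0.33,-0.89,0.225],"gripper":-1},{"twist":[0,0,-0.522],"linear":[-0.33,-0.89,0.225],"gripper":-1},{"twist":[0,0,-0.522],"linear":[-0.33,-0.89,0.225],"gripper":-1},{"twist":[0,0,-0.522],"linear":[-0.33,-0.89,0.225],"gripper":-1},{"twist":[0,0,-0.522],"linear":[-0.33,-0.89,0.225],"gripper":-1},{"twist":[0,0,-0.522],"linear":[-0.33,-0.89,0.225],"gripper":-1},{"twist":[0,0,-0.522],"linear":[-0.33,-0.89,0.225],"gripper":-1},{"twist":[0,0,-0.522],"linear":[-0.33,-0.89,0.225],"gripper":-1},{"twist":[0,0,-0.522],"linear":[-0.33,-0.89,0.225],"gripper":-1}]}}

```text
clock: 38.48
tcp_pos: [0.4219, -0.3262, 0.3399]
ee_rot: [0.231, 3.132, -0.002]
wrist_force: [0.1, 0.2, -0.6]
opening: 0.0933
grip_force: 0.0
```

```bash
python3 -c "
from plan import *
now(); cam=grab('wrist')
rc=col('orange',cam,near=(421,-327))
plan([((rc[0][0]+1,rc[0][1]-.3,24),82,0)])
top=grab('top'); col('purple',top); col('grey',top,z=.1685,zr=(.155,.185),near=(612,-38)); col('yellow',top,z=.1345,zr=(.12,.15),near=(612,2))
"
```

```text
t 38.5 gp [ 422.1 -326.4  172.9] az 81.58 z [ 0.001 -0.001 -1.   ] q [-0.71 -0.17  1.83 -0.    1.48 -2.13] F [ 0.1  0.2 -0.6] op 93.3 grip 0.0
orange 5198 [ 421.6 -326.8] [ 62.3 121.1] 82.1 zmed 0.0352 v 162 298
((422.6490173339844, -327.1107604980469, 24), 82, 0) lin [-0.003, -0.004, 0.745] tw [-0.001, 0.001, -0.005] rows 3.6
purple 706 [429.2 333.1] [ 63.4 118.8] 88.7 zmed 0.0335 v 237 288
grey 916 [611.2 -38.8] [ 65.3 119.9] 1.2 zmed 0.1681 v 148 180
yellow 324 [609.9  40.6] [65.1 44.5] 2.5 zmed 0.1343 v 156 185
```

{"method": "play_rows", "body": {"deltas": [{"twist":[0,0,-0.005],"linear":[-0.003,-0.004,0.1],"gripper":-1},{"twist":[0,0,-0.005],"linear":[-0.003,-0.004,0.25],"gripper":-1},{"twist":[0,0,-0.005],"linear":[-0.003,-0.004,0.4],"gripper":-1},{"twist":[0,0,-0.005],"linear":[-0.003,-0.004,0.55],"gripper":-1},{"twist":[0,0,-0.005],"linear":[-0.003,-0.004,0.68],"gripper":-1},{"twist":[0,0,-0.005],"linear":[-0.003,-0.004,0.744],"gripper":-1},{"twist":[0,0,-0.005],"linear":[-0.003,-0.004,0.744],"gripper":-1},{"twist":[0,0,-0.005],"linear":[-0.003,-0.004,0.744],"gripper":1},{"twist":[0,0,-0.005],"linear":[-0.003,-0.004,0.744],"gripper":1},{"twist":[0,0,-0.005],"linear":[-0.003,-0.004,0.744],"gripper":1}]}}

```text
clock: 39.42
tcp_pos: [0.4225, -0.328, 0.1931]
ee_rot: [0.21, 3.132, -0.004]
wrist_force: [-0.3, -0.0, 0.2]
opening: 0.0773
grip_force: 0.0
```

{"method": "play_rows", "body": {"deltas": [{"twist":[0,0,0],"linear":[0,0,0],"gripper":1},{"twist":[0,0,0],"linear":[0,0,0],"gripper":1},{"twist":[0,0,0],"linear":[0,0,0],"gripper":1},{"twist":[0,0,0],"linear":[0,0,0],"gripper":1},{"twist":[0,0,0],"linear":[0,0,-0.1],"gripper":1},{"twist":[0,0,0],"linear":[0,0,-0.3],"gripper":1},{"twist":[0,0,0],"linear":[0,0,-0.5],"gripper":1},{"twist":[0,0,0],"linear":[0,0,-0.7],"gripper":1},{"twist":[0,0,0],"linear":[0,0,-0.9],"gripper":1},{"twist":[0,0,0],"linear":[0,0,-1],"gripper":1}]}}

```text
clock: 40.25
tcp_pos: [0.4216, -0.3273, 0.3967]
ee_rot: [0.209, 3.13, -0.007]
wrist_force: [0.5, 0.8, 0.1]
opening: 0.0618
grip_force: 30.0
```

```bash
python3 -c "
from plan import *
now()
plan([((510,-170,270),45,0),((600,-60,270),10,0),((612,2,240),1.33,0)])
"
```

```text
t 40.2 gp [ 422.4 -328.   229.7] az 82.35 z [ 0.005 -0.005 -1.   ] q [-0.71 -0.19  1.76 -0.    1.57 -2.15] F [0.5 0.8 0.1] op 61.8 grip 30.0
((510, -170, 270), 45, 0) lin [-0.334, 0.837, -0.203] tw [-0.001, 0.004, 0.415] rows 5.2
((600, -60, 270), 10, 0) lin [0.071, 0.707, 0.0] tw [0.0, 0.0, 0.389] rows 4.9
((612, 2, 240), 1.33, 0) lin [0.295, 0.113, 0.15] tw [0.0, 0.0, 0.096] rows 1.7
```

{"method": "play_rows", "body": {"deltas": [{"twist":[0,0.003,0.415],"linear":[-0.33,0.837,-0.2],"gripper":1},{"twist":[0,0.003,0.415],"linear":[-0.33,0.837,-0.2],"gripper":1},{"twist":[0,0.003,0.415],"linear":[-0.33,0.837,-0.2],"gripper":1},{"twist":[0,0.003,0.415],"linear":[-0.33,0.837,-0.2],"gripper":1},{"twist":[0,0.003,0.415],"linear":[-0.33,0.837,-0.2],"gripper":1},{"twist":[0,0.003,0.415],"linear":[-0.33,0.837,-0.2],"gripper":1},{"twist":[0,0.003,0.415],"linear":[-0.33,0.837,-0.2],"gripper":1},{"twist":[0,0.003,0.415],"linear":[-0.33,0.837,-0.2],"gripper":1}]}}

```text
clock: 40.92
tcp_pos: [0.5094, -0.1702, 0.4309]
ee_rot: [-1.196, -2.901, 0.001]
wrist_force: [-0.8, 0.7, -1.0]
opening: 0.0618
grip_force: 30.0
```

{"method": "play_rows", "body": {"deltas": [{"twist":[0,0,0.389],"linear":[0.07,0.707,0],"gripper":1},{"twist":[0,0,0.389],"linear":[0.07,0.707,0],"gripper":1},{"twist":[0,0,0.389],"linear":[0.07,0.707,0],"gripper":1},{"twist":[0,0,0.389],"linear":[0.07,0.707,0],"gripper":1},{"twist":[0,0,0.389],"linear":[0.07,0.707,0],"gripper":1},{"twist":[0,0,0.389],"linear":[0.07,0.707,0],"gripper":1},{"twist":[0,0,0.389],"linear":[0.07,0.707,0],"gripper":1}]}}

```text
clock: 41.5
tcp_pos: [0.5993, -0.0613, 0.4304]
ee_rot: [-2.012, -2.408, 0.003]
wrist_force: [-1.1, -0.5, -0.6]
opening: 0.0618
grip_force: 30.0
```

{"method": "play_rows", "body": {"deltas": [{"twist":[0,0,0.096],"linear":[0.295,0.113,0],"gripper":1},{"twist":[0,0,0.096],"linear":[0.295,0.113,0],"gripper":1},{"twist":[0,0,0.096],"linear":[0.295,0.113,0.1],"gripper":1},{"twist":[0,0,0.096],"linear":[0.295,0.113,0.25],"gripper":1},{"twist":[0,0,0.096],"linear":[0.295,0.113,0.25],"gripper":1},{"twist":[0,0,0.096],"linear":[0.295,0.113,0.25],"gripper":1}]}}

```text
clock: 42.0
tcp_pos: [0.6109, 0.0007, 0.3802]
ee_rot: [-2.189, -2.247, 0.006]
wrist_force: [0.2, 0.6, -1.1]
opening: 0.0616
grip_force: 30.0
```

```bash
python3 -c "
from plan import *
now(); s=r.get_state(); cam=grab('wrist')
M=R.from_rotvec(s['ee_rot']).as_matrix(); zt=(s['tcp_pos']+GP*M[:,2])[2]+.010
front('orange',cam,zt); front('yellow',cam,.1345)
plan([((612,2,192.5),1.33,0)])
"
```

```text
t 42.0 gp [609.9   0.8 213.2] az 1.5 z [-0.006  0.001 -1.   ] q [-0.04 -0.01  1.62  0.    1.55 -0.07] F [ 0.2  0.6 -1.1] op 61.6 grip 30.0
orange rim x 576.6 639.7 mid 608.1 front y 60.9 slope 1.56 zmed 0.2234
yellow rim x 579.2 641.5 mid 610.4 front y 62.0 slope 1.3 zmed 0.1357
((612, 2, 192.5), 1.33, 0) lin [0.006, 0.005, 0.112] tw [-0.002, -0.001, 0.001] rows 0.5
```

{"method": "play_rows", "body": {"deltas": [{"twist":[-0.002,0,0.001],"linear":[0.006,0.008,0.03],"gripper":1},{"twist":[-0.002,0,0.001],"linear":[0.006,0.008,0.06],"gripper":1},{"twist":[-0.002,0,0.001],"linear":[0.006,0.008,0.086],"gripper":1},{"twist":[-0.002,0,0.001],"linear":[0.006,0.008,0.086],"gripper":1},{"twist":[-0.002,0,0.001],"linear":[0.006,0.008,0.086],"gripper":1},{"twist":[-0.002,0,0.001],"linear":[0.006,0.008,0.086],"gripper":1},{"twist":[-0.002,0,0.001],"linear":[0.006,0.008,0.086],"gripper":1}]}}

```text
clock: 42.63
tcp_pos: [0.6129, 0.003, 0.364]
ee_rot: [-2.196, -2.246, -0.001]
wrist_force: [-0.2, 0.5, -1.7]
opening: 0.0621
grip_force: 30.0
```

```bash
python3 -c "
from plan import *
now(); s=r.get_state(); cam=grab('wrist')
M=R.from_rotvec(s['ee_rot']).as_matrix(); zt=(s['tcp_pos']+GP*M[:,2])[2]+.010
front('orange',cam,zt); front('yellow',cam,.1345)
plan([((612,2,192.5),1.33,0)])
"
```

```text
t 42.6 gp [613.    3.2 197. ] az 1.28 z [ 0.     0.001 -1.   ] q [-0.04 -0.    1.63  0.    1.51 -0.06] F [-0.2  0.5 -1.7] op 62.1 grip 30.0
orange rim x 579.8 642.8 mid 611.3 front y 63.3 slope 1.28 zmed 0.2073
yellow rim x 579.4 641.3 mid 610.4 front y 62.2 slope 1.26 zmed 0.1357
((612, 2, 192.5), 1.33, 0) lin [-0.005, -0.005, 0.022] tw [0.0, -0.001, -0.001] rows 0.1
```

{"method": "play_rows", "body": {"deltas": [{"twist":[0,0,0],"linear":[-0.005,-0.005,0.01],"gripper":1},{"twist":[0,0,0],"linear":[-0.005,-0.005,0.018],"gripper":1},{"twist":[0,0,0],"linear":[-0.005,-0.005,0.022],"gripper":1},{"twist":[0,0,0],"linear":[-0.005,-0.005,0.022],"gripper":1},{"twist":[0,0,0],"linear":[-0.005,-0.005,0.022],"gripper":-0.8},{"twist":[0,0,0],"linear":[-0.005,-0.005,0.022],"gripper":-0.8},{"twist":[0,0,0],"linear":[-0.005,-0.005,0.022],"gripper":-0.8},{"twist":[0,0,0],"linear":[-0.005,-0.005,0.022],"gripper":-0.8},{"twist":[0,0,0],"linear":[-0.005,-0.005,0.022],"gripper":-0.8}]}}

```text
clock: 43.43
tcp_pos: [0.6119, 0.002, 0.3591]
ee_rot: [-2.196, -2.245, -0.001]
wrist_force: [-0.1, 0.7, -0.5]
opening: 0.0835
grip_force: 0.0
```

```bash
python3 -c "
from plan import *
now()
plan([((612,2,260),1.3,0),((540,165,240),45,0),((430,333,170),88.9,0)])
"
```

```text
t 43.4 gp [611.8   2.1 192.1] az 1.27 z [-0.     0.001 -1.   ] q [-0.04 -0.    1.64  0.    1.51 -0.06] F [-0.1  0.7 -0.5] op 83.5 grip 0.0
((612, 2, 260), 1.3, 0) lin [0.0, 0.0, -0.34] tw [-0.0, -0.001, -0.0] rows 1.6
((540, 165, 240), 45, 0) lin [0.823, -0.341, 0.1] tw [0.0, 0.0, -0.486] rows 6.1
((430, 333, 170), 88.9, 0) lin [0.983, 0.205, 0.35] tw [0.0, 0.0, -0.488] rows 6.1
```

{"method": "play_rows", "body": {"deltas": [{"twist":[0,0,0],"linear":[0,0,-0.15],"gripper":-0.8},{"twist":[0,0,0],"linear":[0,0,-0.34],"gripper":-0.8},{"twist":[0,0,0],"linear":[0,0,-0.34],"gripper":-0.8},{"twist":[0,0,-0.486],"linear":[0.82,-0.34,-0.3],"gripper":-1},{"twist":[0,0,-0.486],"linear":[0.82,-0.34,-0.3],"gripper":-1},{"twist":[0,0,-0.486],"linear":[0.82,-0.34,-0.3],"gripper":-1},{"twist":[0,0,-0.486],"linear":[0.82,-0.34,-0.3],"gripper":-1},{"twist":[0,0,-0.486],"linear":[0.82,-0.34,-0.3],"gripper":-1},{"twist":[0,0,-0.486],"linear":[0.82,-0.34,-0.3],"gripper":-1},{"twist":[0,0,-0.486],"linear":[0.82,-0.34,-0.3],"gripper":-1}]}}

```text
clock: 44.27
tcp_pos: [0.5398, 0.1653, 0.4195]
ee_rot: [-1.19, -2.907, -0.001]
wrist_force: [-0.7, 0.1, -0.3]
opening: 0.0932
grip_force: 0.0
```

{"method": "play_rows", "body": {"deltas": [{"twist":[0,0,-0.488],"linear":[0.98,0.205,0.2],"gripper":-1},{"twist":[0,0,-0.488],"linear":[0.98,0.205,0.2],"gripper":-1},{"twist":[0,0,-0.488],"linear":[0.98,0.205,0.2],"gripper":-1},{"twist":[0,0,-0.488],"linear":[0.98,0.205,0.2],"gripper":-1},{"twist":[0,0,-0.488],"linear":[0.98,0.205,0.2],"gripper":-1},{"twist":[0,0,-0.488],"linear":[0.98,0.205,0.3],"gripper":-1},{"twist":[0,0,-0.488],"linear":[0.98,0.205,0.35],"gripper":-1},{"twist":[0,0,-0.488],"linear":[0.98,0.205,0.35],"gripper":-1},{"twist":[0,0,-0.488],"linear":[0.98,0.205,0.35],"gripper":-1}]}}

```text
clock: 45.02
tcp_pos: [0.4313, 0.3312, 0.3495]
ee_rot: [-0.04, -3.14, -0.0]
wrist_force: [-0.3, -0.7, 0.6]
opening: 0.0927
grip_force: 0.0
```

```bash
python3 -c "
from plan import *
now(); cam=grab('wrist')
rc=col('purple',cam)
az=rc[2] if rc[2]>45 else rc[2]+90
plan([((rc[0][0]+1,rc[0][1],24),az,0)])
top=grab('top'); col('orange',top,z=.2025,zr=(.19,.22),near=(612,2)); col('grey',top,z=.1685,zr=(.155,.185),near=(612,-38))
"
```

```text
t 45.0 gp [431.2 331.2 182.5] az 88.53 z [-0.001  0.    -1.   ] q [ 0.61 -0.15  1.8   0.    1.5  -0.94] F [-0.3 -0.7  0.6] op 92.7 grip 0.0
purple 5069 [429.  334.2] [ 62.2 120.4] 89.3 zmed 0.0352 v 160 292
((429.9993896484375, 334.2342834472656, 24), 89.34272003173828, 0) lin [0.008, 0.014, 0.796] tw [0.001, 0.0, -0.009] rows 3.8
orange 980 [610.4   2.1] [ 64.7 120.1] 1.2 zmed 0.2022 v 144 176
grey 323 [611.7 -79.5] [37.8 65.2] 87.9 zmed 0.1683 v 148 178
```

{"method": "play_rows", "body": {"deltas": [{"twist":[0,0,-0.009],"linear":[0.007,0.014,0.1],"gripper":-1},{"twist":[0,0,-0.009],"linear":[0.007,0.014,0.25],"gripper":-1},{"twist":[0,0,-0.009],"linear":[0.007,0.014,0.42],"gripper":-1},{"twist":[0,0,-0.009],"linear":[0.007,0.014,0.58],"gripper":-1},{"twist":[0,0,-0.009],"linear":[0.007,0.014,0.73],"gripper":-1},{"twist":[0,0,-0.009],"linear":[0.007,0.014,0.795],"gripper":-1},{"twist":[0,0,-0.009],"linear":[0.007,0.014,0.795],"gripper":-1},{"twist":[0,0,-0.009],"linear":[0.007,0.014,0.795],"gripper":1},{"twist":[0,0,-0.009],"linear":[0.007,0.014,0.795],"gripper":1},{"twist":[0,0,-0.009],"linear":[0.007,0.014,0.795],"gripper":1}]}}

```text
clock: 45.95
tcp_pos: [0.4299, 0.3352, 0.1927]
ee_rot: [0.008, 3.14, 0.004]
wrist_force: [-0.2, -0.3, 0.4]
opening: 0.0777
grip_force: 0.0
```

{"method": "play_rows", "body": {"deltas": [{"twist":[0,0,0],"linear":[0,0,0],"gripper":1},{"twist":[0,0,0],"linear":[0,0,0],"gripper":1},{"twist":[0,0,0],"linear":[0,0,0],"gripper":1},{"twist":[0,0,0],"linear":[0,0,0],"gripper":1},{"twist":[0,0,0],"linear":[0,0,-0.1],"gripper":1},{"twist":[0,0,0],"linear":[0,0,-0.3],"gripper":1},{"twist":[0,0,0],"linear":[0,0,-0.5],"gripper":1},{"twist":[0,0,0],"linear":[0,0,-0.7],"gripper":1},{"twist":[0,0,0],"linear":[0,0,-0.9],"gripper":1},{"twist":[0,0,0],"linear":[0,0,-1],"gripper":1}]}}

```text
clock: 46.78
tcp_pos: [0.4291, 0.3347, 0.3961]
ee_rot: [0.007, 3.138, 0.006]
wrist_force: [0.3, 0.4, -0.1]
opening: 0.0617
grip_force: 30.0
```

```bash
python3 -c "
from plan import *
now()
plan([((510,190,300),50,0),((590,60,300),20,0),((612.8,-38,280),1.33,0)])
"
```

```text
t 46.8 gp [429.7 335.4 229.1] az 89.74 z [ 0.004  0.004 -1.   ] q [ 0.62 -0.17  1.74  0.    1.57 -0.95] F [ 0.3  0.4 -0.1] op 61.7 grip 30.0
((510, 190, 300), 50, 0) lin [-0.409, -0.72, -0.356] tw [0.003, 0.002, 0.442] rows 5.6
((590, 60, 300), 20, 0) lin [-0.724, -0.241, 0.0] tw [0.0, 0.0, 0.333] rows 4.2
((612.8, -38, 280), 1.33, 0) lin [-0.499, -0.06, 0.1] tw [0.0, 0.0, 0.207] rows 2.6
```

{"method": "play_rows", "body": {"deltas": [{"twist":[0.002,0.002,0.442],"linear":[-0.41,-0.72,-0.36],"gripper":1},{"twist":[0.002,0.002,0.442],"linear":[-0.41,-0.72,-0.36],"gripper":1},{"twist":[0.002,0.002,0.442],"linear":[-0.41,-0.72,-0.36],"gripper":1},{"twist":[0.002,0.002,0.442],"linear":[-0.41,-0.72,-0.36],"gripper":1},{"twist":[0.002,0.002,0.442],"linear":[-0.41,-0.72,-0.36],"gripper":1},{"twist":[0.002,0.002,0.442],"linear":[-0.41,-0.72,-0.36],"gripper":1},{"twist":[0.002,0.002,0.442],"linear":[-0.41,-0.72,-0.36],"gripper":1},{"twist":[0.002,0.002,0.442],"linear":[-0.41,-0.72,-0.36],"gripper":1}]}}

```text
clock: 47.45
tcp_pos: [0.5106, 0.1903, 0.4622]
ee_rot: [-1.071, -2.949, 0.004]
wrist_force: [-0.4, -0.4, -0.2]
opening: 0.0618
grip_force: 30.0
```

{"method": "play_rows", "body": {"deltas": [{"twist":[0,0,0.333],"linear":[-0.72,-0.24,0],"gripper":1},{"twist":[0,0,0.333],"linear":[-0.72,-0.24,0],"gripper":1},{"twist":[0,0,0.333],"linear":[-0.72,-0.24,0],"gripper":1},{"twist":[0,0,0.333],"linear":[-0.72,-0.24,0],"gripper":1},{"twist":[0,0,0.333],"linear":[-0.72,-0.24,0],"gripper":1},{"twist":[0,0,0.333],"linear":[-0.72,-0.24,0],"gripper":1}]}}

```text
clock: 47.95
tcp_pos: [0.5904, 0.0606, 0.4614]
ee_rot: [-1.799, -2.57, 0.006]
wrist_force: [0.4, 1.0, -0.9]
opening: 0.0618
grip_force: 30.0
```

{"method": "play_rows", "body": {"deltas": [{"twist":[0,0,0.207],"linear":[-0.5,-0.06,0],"gripper":1},{"twist":[0,0,0.207],"linear":[-0.5,-0.06,0],"gripper":1},{"twist":[0,0,0.207],"linear":[-0.5,-0.06,0],"gripper":1},{"twist":[0,0,0.207],"linear":[-0.5,-0.06,0.1],"gripper":1},{"twist":[0,0,0.207],"linear":[-0.5,-0.06,0.25],"gripper":1},{"twist":[0,0,0.207],"linear":[-0.5,-0.06,0.25],"gripper":1},{"twist":[0,0,0.207],"linear":[-0.5,-0.06,0.25],"gripper":1}]}}

```text
clock: 48.53
tcp_pos: [0.6124, -0.0358, 0.4114]
ee_rot: [-2.187, -2.249, 0.008]
wrist_force: [-0.6, -0.1, -0.7]
opening: 0.0621
grip_force: 30.0
```

```bash
python3 -c "
from plan import *
now(); s=r.get_state(); cam=grab('wrist')
M=R.from_rotvec(s['ee_rot']).as_matrix(); zt=(s['tcp_pos']+GP*M[:,2])[2]+.010
front('purple',cam,zt); front('orange',cam,.2025)
plan([((612.8,-38.3,232),1.33,0)])
"
```

```text
t 48.5 gp [611.3 -35.9 244.4] az 1.6 z [-0.007 -0.    -1.   ] q [-0.1  -0.02  1.57 -0.    1.6  -0.13] F [-0.6 -0.1 -0.7] op 62.1 grip 30.0
purple rim x 578.1 641.1 mid 609.6 front y 24.1 slope 1.25 zmed 0.2552
orange rim x 578.5 641.9 mid 610.2 front y 61.0 slope 1.62 zmed 0.2038
((612.8, -38.3, 232), 1.33, 0) lin [-0.012, 0.001, 0.071] tw [-0.003, 0.0, 0.003] rows 0.3
```

{"method": "play_rows", "body": {"deltas": [{"twist":[-0.003,0,0.003],"linear":[-0.013,0.003,0.03],"gripper":1},{"twist":[-0.003,0,0.003],"linear":[-0.013,0.003,0.062],"gripper":1},{"twist":[-0.003,0,0.003],"linear":[-0.013,0.003,0.062],"gripper":1},{"twist":[-0.003,0,0.003],"linear":[-0.013,0.003,0.062],"gripper":1},{"twist":[-0.003,0,0.003],"linear":[-0.013,0.003,0.062],"gripper":1},{"twist":[-0.003,0,0.003],"linear":[-0.013,0.003,0.062],"gripper":1},{"twist":[-0.003,0,0.003],"linear":[-0.013,0.003,0.062],"gripper":1}]}}

```text
clock: 49.17
tcp_pos: [0.6134, -0.0398, 0.4001]
ee_rot: [2.199, 2.242, -0.0]
wrist_force: [-0.3, -0.4, -0.7]
opening: 0.0616
grip_force: 30.0
```

```bash
python3 -c "
from plan import *
now(); s=r.get_state(); cam=grab('wrist')
M=R.from_rotvec(s['ee_rot']).as_matrix(); zt=(s['tcp_pos']+GP*M[:,2])[2]+.010
front('purple',cam,zt); front('orange',cam,.2025)
plan([((612.8,-38.3,226.5),1.33,0)])
"
```

```text
t 49.2 gp [613.5 -39.9 233.1] az 1.09 z [ 0.001 -0.001 -1.   ] q [-0.11 -0.01  1.58 -0.    1.57 -0.13] F [-0.3 -0.4 -0.7] op 61.6 grip 30.0
purple rim x 580.8 643.6 mid 612.2 front y 20.2 slope 0.66 zmed 0.2439
orange rim x 578.6 642.0 mid 610.3 front y 61.4 slope 1.67 zmed 0.2038
((612.8, -38.3, 226.5), 1.33, 0) lin [0.008, -0.003, 0.033] tw [0.0, 0.001, -0.003] rows 0.2
```

{"method": "play_rows", "body": {"deltas": [{"twist":[0,0,-0.005],"linear":[0.0065,-0.003,0.012],"gripper":1},{"twist":[0,0,-0.005],"linear":[0.0065,-0.003,0.024],"gripper":1},{"twist":[0,0,-0.005],"linear":[0.0065,-0.003,0.031],"gripper":1},{"twist":[0,0,-0.005],"linear":[0.0065,-0.003,0.031],"gripper":1},{"twist":[0,0,-0.005],"linear":[0.0065,-0.003,0.031],"gripper":-0.8},{"twist":[0,0,-0.005],"linear":[0.0065,-0.003,0.031],"gripper":-0.8},{"twist":[0,0,-0.005],"linear":[0.0065,-0.003,0.031],"gripper":-0.8},{"twist":[0,0,-0.005],"linear":[0.0065,-0.003,0.031],"gripper":-0.8},{"twist":[0,0,-0.005],"linear":[0.0065,-0.003,0.031],"gripper":-0.8}]}}

```text
clock: 49.97
tcp_pos: [0.6128, -0.0385, 0.3935]
ee_rot: [2.191, 2.25, -0.001]
wrist_force: [-0.4, -0.2, 0.5]
opening: 0.0831
grip_force: 0.0
```

{"method": "play_rows", "body": {"deltas": [{"twist":[0,0,0],"linear":[0,0,-0.1],"gripper":-0.8},{"twist":[0,0,0],"linear":[0,0,-0.25],"gripper":-0.8},{"twist":[0,0,0],"linear":[0,0,-0.45],"gripper":-0.8},{"twist":[0,0,0],"linear":[0,0,-0.5],"gripper":-0.8},{"twist":[0,0,0],"linear":[-0.5,-0.5,-0.5],"gripper":-0.8},{"twist":[0,0,0],"linear":[-0.8,-0.8,-0.5],"gripper":-0.8},{"twist":[0,0,0],"linear":[-0.8,-0.8,-0.5],"gripper":-0.8},{"twist":[0,0,0],"linear":[-0.8,-0.8,-0.5],"gripper":-0.8},{"twist":[0,0,0],"linear":[-0.8,-0.8,-0.5],"gripper":-0.8},{"twist":[0,0,0],"linear":[-0.8,-0.8,-0.5],"gripper":-0.8}]}}

```text
clock: 50.8
tcp_pos: [0.4543, -0.2047, 0.4942]
ee_rot: [2.192, 2.248, -0.001]
wrist_force: [-0.2, 0.7, -0.1]
opening: 0.0837
grip_force: 0.0
```

```bash
python3 -c "
from plan import *
now(); top=grab('top')
for n,k,y in(('purple',4,-38),('orange',3,2),('grey',2,-38),('yellow',1,2),('green',0,-38)):
    z=.0665+.034*(k+1)
    try: col(n,top,z=z,zr=(z-.013,z+.015),near=(612,y))
    except Exception as e: print(n,e)
p=grab('side')[0]; crop(p,160,120,360,320,3,'pics/s9.png')
"
```

```text
t 50.8 gp [ 454.5 -205.1  327.2] az 1.44 z [ 0.001 -0.002 -1.   ] q [-0.47 -0.28  1.67 -0.    1.75 -0.5 ] F [-0.2  0.7 -0.1] op 83.7 grip 0.0
purple 993 [610.7 -39.7] [ 64.8 117.7] 1.1 zmed 0.2363 v 138 171
orange 349 [609.4  41.9] [64.9 40.7] 2.2 zmed 0.2025 v 146 177
grey 103 [585.6 -78.5] [11.4 38.6] 2.9 zmed 0.1686 v 172 178
yellow 100 [582.4  38.8] [43.2 11.1] 88.0 zmed 0.1341 v 180 185
green 80 [585.9 -79. ] [35.5  9.1] 88.0 zmed 0.1012 v 181 185
```

View pics/s9.png

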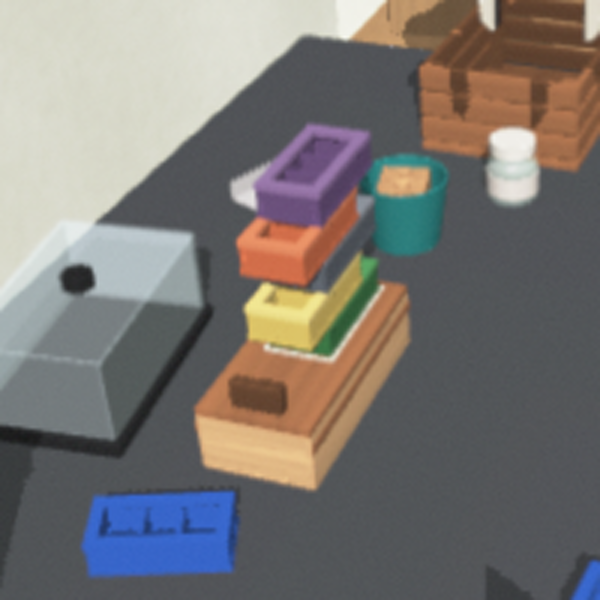

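The side crop shows the full staggered pile of five (green, yellow, grey, orange, purple) on the shut lid, the box's end flush with the lid, and the herb pot empty. Handing in.

```bash
python3 -c "
from rig import r
print(r.sign_off())"
```

```text
the job is handed in; nothing more can be done
None
```

The job is handed in at about 51 s: both canes are in the box, the lid is shut by its ridge, and all five trays (bottom to top green, yellow, grey, orange, purple) are stacked staggered on it, within about 2 mm by the cameras; sign-off returned no verdict.

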